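Sort the sanded turnings into their trays

TASK

Sort the five freshly sanded turned parts lying on the bench pad (two bun feet, two drawer knobs, one short leg) into the three plywood trays: the sample screwed down in a tray's small rear bay shows which kind belongs there, and the parts go in its large front bay, feet and knobs standing upright, the leg lying flat, each resting on the tray's floor. Set every part down rather than dropping it, because the bare wood dents, and leave the sanding block and the wax tin where they are.

Things in the scene. Friction and masses are not known exactly. Their poses are not given: they have to be found in the camera images.
- foot_1: Bun foot: round turned reddish-brown wood, unpainted, 40 mm tall, 56 mm across at its widest (straight-sided band from 17 to 26 mm above its underside), narrowing to 34 mm at the bottom and 32 mm at the top. Stands upright on the pad. Origin: centre of its underside, z up along its axis. One of two alike. About 50 g.
- foot_2: Bun foot: round turned reddish-brown wood, unpainted, 40 mm tall, 56 mm across at its widest (straight-sided band from 17 to 26 mm above its underside), narrowing to 34 mm at the bottom and 32 mm at the top. Stands upright on the pad. Origin: centre of its underside, z up along its axis. One of two alike. About 50 g.
- knob_1: Drawer knob: small mushroom-shaped turned reddish-brown wood, unpainted, 30 mm tall, head 34 mm across (straight-sided band from 18 to 24 mm above its underside), neck 16 mm across, base 26 mm across. Stands upright on the pad. Origin: centre of its underside, z up along its axis. One of two alike. About 20 g.
- knob_2: Drawer knob: small mushroom-shaped turned reddish-brown wood, unpainted, 30 mm tall, head 34 mm across (straight-sided band from 18 to 24 mm above its underside), neck 16 mm across, base 26 mm across. Stands upright on the pad. Origin: centre of its underside, z up along its axis. One of two alike. About 20 g.
- leg: Short furniture leg of reddish-brown wood lying flat, 110 mm long along its x. Origin: on its long axis at its centre of mass, 13 mm above what it lies on. x -46 to 18: plain square block 26 x 26 mm (grip here, across y, at the origin); x 18 to 64: thinner turned foot, at most 25 mm across. About 45 g.
- tray_feet: Fixed plywood tray 176 x 156 mm (x, y), like the others but for its sample. Origin: underside centre of the empty front bay; x points to the rear bay, away from the robot. Floor 6 thick; lips and divider 8 thick, tops 15 above the underside. Front bay inside: x -42 to 42, y -70 to 70. Sample screwed down at x = 88 mm: a bun foot, standing, its top 46 mm above the underside.
- tray_knobs: Fixed plywood tray 176 x 156 mm (x, y), like the others but for its sample. Origin: underside centre of the empty front bay; x points to the rear bay, away from the robot. Floor 6 thick; lips and divider 8 thick, tops 15 above the underside. Front bay inside: x -42 to 42, y -70 to 70. Sample screwed down at x = 88 mm: a drawer knob, standing, its top 36 mm above the underside.
- tray_legs: Fixed plywood tray 176 x 156 mm (x, y), like the others but for its sample. Origin: underside centre of the empty front bay; x points to the rear bay, away from the robot. Floor 6 thick; lips and divider 8 thick, tops 15 above the underside. Front bay inside: x -42 to 42, y -70 to 70. Sample screwed down at x = 88 mm: a short leg, lying along the tray's y, its top 32 mm above the underside.
- sanding_block: Cork sanding block lying among the parts, 100 mm (its x) by 58 mm (its y) by 36 mm high, loose. Origin: centre of its underside. To be left alone.
- wax_tin: Round flat metal tin, brass rim and dark lid, among the parts, 76 mm across, 32 mm high, loose. Origin: centre of its underside. To be left alone.
Not all that is in view belongs to the job. What is shaped like the knob_2 but yellow is not meant.

How it is judged:
By the outcome, as a careful person would: the job done as asked, in the order asked, and still so for the second after the job is handed in, with the robot touching nothing.
It also fails if it takes over 128 s, if anything falls off the work surface, if the arm or the gripper's body presses on something with over 40 N, if the wrist force passes 120 N, or if a joint passes its speed limit or range.

ROBOT

A 6-joint arm with a two-finger parallel gripper is mounted at the origin on the work surface. World frame = base frame: x ahead of the robot, y to its left, z up, the work surface at z = 0. Lengths are in m, angles in degrees, forces in N, time in s.
With the tool pointing down it reaches from about 0.35 to 0.725 m from the base axis. Payload 4.3 kg.
Tool frame: the origin (TCP) lies at the very end of the fingers, on their centre line; the grasp point (between the pads) lies 19 mm behind it; z points along the fingers, y is the direction in which the jaws open and shut (so a half turn about z gives the same grasp; the last joint's range is limited). The gripper opens to 85 mm and grips with 20 to 120 N. Pads are 22 mm wide; open, the fingers measure 114 mm over their backs; the gripper's body (76 mm by 85 mm) begins 54 mm behind the grasp point. The pads swing forward as they close: fully open they stand 13 mm farther back than shut.
Start: joints at [69.483, 21.618, 4.641, 73.018, 0, 83.68], TCP at [0.141, 0.557, 0.231] pointing down, gripper open.
Joint ranges: [-156.06, 156.06], [-48.1, 94.91], [-58.44, 69.94], [-101.28, 121.22], [-78.64, 73.56], [-180, 180]. Speed limits (degrees/s): [147.25, 147.25, 180, 180, 180, 180].

INTERFACE

Orientations are given as a 3x3 rotation matrix whose columns are the frame's x, y, z axes.
In Python, from bench import * gives the robot as it stands.
- The arm moves only by the tool play_rows, never from a script. Its argument "plan" is a list of rows, each a list of 3 entries, a list of its own where there are three numbers: the turn, a rotation vector about the tool's x, y, z in degrees, then the shift along the tool's x, y, z in m, then the gripper command: -1 is fully open, 1 is shut, values between are in proportion. In form: [[[rx, ry, rz], [dx, dy, dz], claw], ...]. A call has exactly 5 rows; each row shifts and turns the pose as measured when the row begins, along the tool's axes as they then stand; what a row does not reach is not made up. A row lasts 1/10 s, in which the tool goes at most 50 mm and 8.59 degrees, less where a joint would pass 70% of its speed; a pose out of reach is approached as far as the arm can. A call with a gripper value outside its range is refused whole. The fingers move at their own pace and stop on an object; "force" is the grip in N (left out, the last holds). Time passes only in rows, so rows that do not move let the fingers close, or fill a call up. It gives the time, the measured TCP pose, the force and the opening at its end, in the units of the state.
- observe(): the state, without advancing time (a new reading comes with each control period).
- snapshot(name): name is "side" or "top"; returns the picture (420x560x3 uint8, red, green, blue); there is no depth.
- camera_model(name): a dict with "fx", "fy", "cx", "cy" (pixels), "k1" (the pictures are not rectified: a ray, as slopes to the right and down, at radius r is drawn at 1 + k1 r^2 times it, then the intrinsics apply), "extrinsics" (4x4, takes a point from camera to world coordinates). Camera axes: x right, y down, z forward; pixel columns grow to the right and rows downward; lengths in m; the calibration is good to about 2 mm. A picture is of the moment at which its call begins. camera_model takes no time and is no camera call.
- close_job(): hands the job in, once; it reports no verdict.
Trained networks look in the newest picture that a camera, given by its name, has taken for a name from the list of things; names that differ only in an ending like _2 or _b are one class to them, and where a whole thing is asked for, a point or a joint stands for the part that bears it (a point fixed in the world has none). Each returns a list of dicts, best first, with "p" (0 to 1); they miss things now and then, are a little off and sometimes report something else, mostly with a low value. They report only what shows in the picture. A call takes as long as a camera call. They do not tell look-alikes from the thing itself.
- boxes_of(camera, thing): "box" ([left, top, width, height] in pixels, round what is visible of it).
The state is a dict: "t": time; "qpos": joint angles; "joint_vel": joint speeds; "joint_torque": joint torques, N m; "eef_pos": TCP position; "ee_rot": TCP orientation; "ft_force": force on the tool from outside, world axes, zero at the start; "torque": the same for the moment, N m; "finger_gap": finger opening in m.
Only numpy, scipy, OpenCV 4.12 (cv2) and the standard library are available. Lean on these libraries where they do the work, as an engineer would, in place of code of your own. Each camera call takes 0.05 s, during which the arm holds its last target. There are 200 camera calls.

## Working session

There is one attempt and no reset: what is moved stays moved. The work goes in short steps, Python scripts to look and compute and a tool call to move; the robot and the scene stay as the last step left them, time stands still between calls to the robot, and variables do not carry over. Pictures are saved under pics/ and viewed, about 12 in all and at most 16, crops included, and the job is handed in when it is done.

Besides the shell and the picture viewer there is one more tool, called after "Call:" as name(argument=value, ...), one argument or row to a line, values as JSON. play_rows: Moves the arm, as the interface text tells. Its arguments: {"type":"object","properties":{"plan":{"type":"array","items":{"type":"array"}},"force":{"type":"number"}},"required":["plan"]}

```bash
ls; mkdir -p pics; cat > h.py <<'E'
from bench import *
import numpy as np, cv2
def save(img,n): cv2.imwrite(f'pics/{n}.png',img[:,:,::-1])
def ray(cam,u,v):
    m=camera_model(cam); x=(u-m['cx'])/m['fx']; y=(v-m['cy'])/m['fy']
    rd=np.hypot(x,y); r=rd
    for _ in range(20): r=rd/(1+m['k1']*r*r)
    s=r/rd if rd>0 else 1
    E=np.array(m['extrinsics']); return E[:3,3],E[:3,:3]@np.array([x*s,y*s,1])
def at(cam,u,v,z):
    o,d=ray(cam,u,v); return o+d*(z-o[2])/d[2]
def proj(cam,p):
    m=camera_model(cam);E=np.array(m['extrinsics']); c=E[:3,:3].T@(np.array(p)-E[:3,3])
    x,y=c[:2]/c[2]; f=1+m['k1']*(x*x+y*y)
    return np.array([m['fx']*x*f+m['cx'],m['fy']*y*f+m['cy']])
E
python3 - <<'E'
from h import *
for c in ['top','side']:
    save(snapshot(c),c+'0'); m=camera_model(c); print(c,{k:(np.round(v,3).tolist()) for k,v in m.items()})
for c in ['top','side']:
  for t in ['foot_1','knob_1','leg','tray_feet','tray_knobs','tray_legs','sanding_block','wax_tin']:
    try: print(c,t,[(np.round(b['box']).tolist(),round(b['p'],2)) for b in boxes_of(c,t)])
    except Exception as e: print(c,t,e)
o=observe(); print(o)
E
```

```text
pics
top {'fx': 501.685, 'fy': 501.685, 'cx': 284.805, 'cy': 205.969, 'k1': -0.179, 'extrinsics': [[-0.024, -0.995, 0.095, 0.397], [-1.0, 0.025, 0.015, 0.089], [-0.018, -0.095, -0.995, 1.514], [0.0, 0.0, 0.0, 1.0]]}
side {'fx': 484.619, 'fy': 484.619, 'cx': 276.806, 'cy': 211.119, 'k1': -0.019, 'extrinsics': [[-0.988, -0.099, 0.119, 0.404], [-0.155, 0.615, -0.773, 1.088], [0.003, -0.782, -0.623, 0.816], [0.0, 0.0, 0.0, 1.0]]}
top foot_1 [([271.0, 234.0, 17.0, 16.0], 0.75), ([363.0, 225.0, 18.0, 16.0], 0.53)]
top knob_1 [([324.0, 227.0, 13.0, 14.0], 0.48), ([252.0, 152.0, 13.0, 13.0], 0.48)]
top leg []
top tray_feet [([299.0, 142.0, 53.0, 62.0], 0.72)]
top tray_knobs [([415.0, 184.0, 53.0, 57.0], 0.89), ([175.0, 192.0, 56.0, 66.0], 0.73), ([252.0, 154.0, 12.0, 13.0], 0.43)]
top tray_legs [([176.0, 192.0, 55.0, 68.0], 0.94)]
top sanding_block []
top wax_tin [([366.0, 189.0, 28.0, 24.0], 0.84)]
side foot_1 [([310.0, 160.0, 21.0, 13.0], 0.78), ([311.0, 213.0, 20.0, 17.0], 0.7)]
side knob_1 [([273.0, 371.0, 15.0, 22.0], 0.64), ([215.0, 222.0, 18.0, 17.0], 0.63), ([313.0, 187.0, 13.0, 5.0]
[... 356 characters left out ...]
, 7.30172263e+01,
       2.78398460e-03, 8.36795778e+01]), 'joint_vel': array([-0.08606945, -0.04791399,  0.04403087, -0.01948467,  0.00335209,
        0.04650101]), 'joint_torque': array([ 7.88882026e-04, -4.63512826e+01,  2.70158082e+01, -1.34821971e-05,
        7.55781025e-05,  4.35216620e-06]), 'eef_pos': array([0.14101776, 0.5574767 , 0.23133265]), 'ee_rot': array([[-9.69459796e-01,  2.45250289e-01, -8.10227734e-06],
       [ 2.45250287e-01,  9.69459789e-01,  1.16984293e-04],
       [ 3.65452638e-05,  1.11424483e-04, -9.99999993e-01]]), 'ft_force': array([ 0.08829517, -0.09587058,  0.61982793]), 'torque': array([-0.00326418,  0.0087154 , -0.03502568]), 'finger_gap': 0.08551113386556573}
```

```bash
python3 - <<'E'
import cv2
a=cv2.imread('pics/top0.png')[120:300,160:480]; cv2.imwrite('pics/topc.png',cv2.resize(a,None,fx=2.5,fy=2.5,interpolation=cv2.INTER_CUBIC))
a=cv2.imread('pics/side0.png')[100:280,160:440]; cv2.imwrite('pics/sidec.png',cv2.resize(a,None,fx=2.8,fy=2.8,interpolation=cv2.INTER_CUBIC))
E
```

```text
(no output)
```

View pics/topc.png

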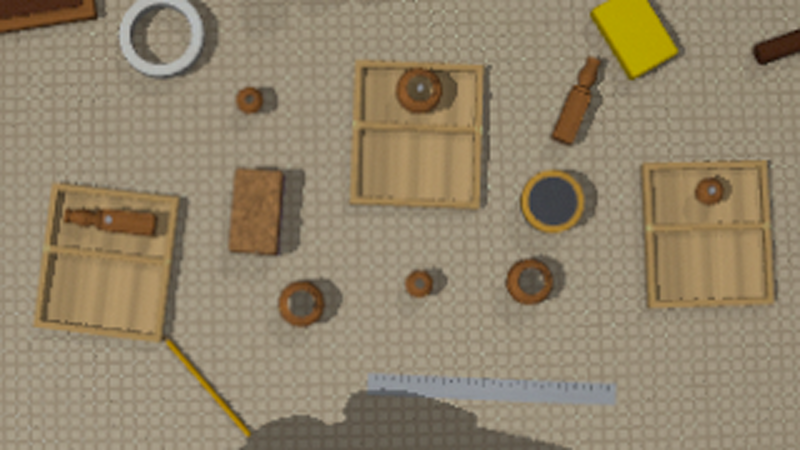

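View pics/sidec.png

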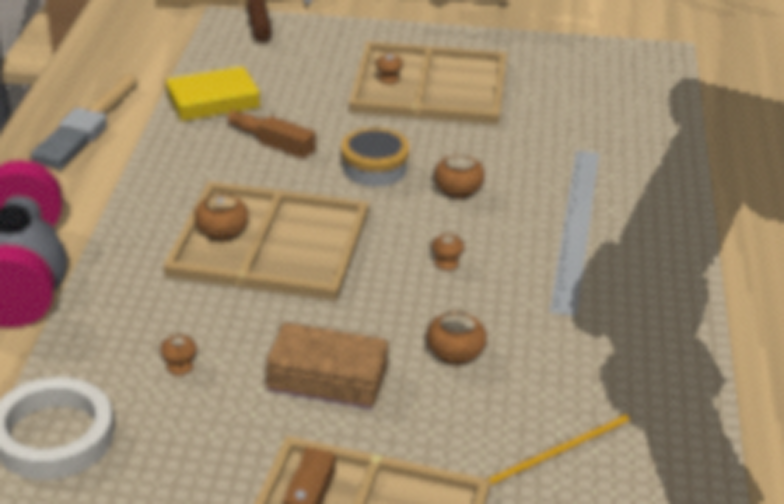

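The side and top views show the following, in top-view pixels. Feet: (281,241) and (372,232). Knobs: (328,233) and (260,160). Leg: (391,160). Not to be taken:
- the tray samples at (328,156) foot, (444,196) knob and (204,208) leg
- the cork block at (263,204)
- the dark stick at (470,140)
- the yellow things

All five parts I chose are loose reddish-brown wood on the pad. Next I measure them by segmentation.

```bash
cat > seg.py <<'E'
from h import *
from scipy.optimize import least_squares
FOOT=[(0,.017),(.017,.028),(.026,.028),(.040,.016)]
KNOB=[(0,.013),(.018,.017),(.024,.017),(.030,.011)]
A=np.linspace(0,2*np.pi,40)
def pts_rev(x,y,z,prof): return [(x+r*np.cos(a),y+r*np.sin(a),z+h) for h,r in prof for a in A]
def pts_box(x,y,z,yaw,boxes):
    P=[]
    for x0,x1,w,h0,h1 in boxes:
        for X in(x0,x1):
            for Y in(-w,w):
                for Z in(h0,h1): P.append((x+X*np.cos(yaw)-Y*np.sin(yaw),y+X*np.sin(yaw)+Y*np.cos(yaw),z+Z))
    return P
def hullc(cam,P):
    h=cv2.convexHull(np.array([proj(cam,p) for p in P],np.float32)); m=cv2.moments(h)
    return np.array([m['m10']/m['m00'],m['m01']/m['m00']]),m['m00']
def brown(img):
    r,g,b=[img[:,:,i].astype(float) for i in range(3)]
    return ((r>1.45*g)&(r>60)).astype(np.uint8)
def blobs(cam,img,win,mn=40):
    m=brown(img); n,l,s,c=cv2.connectedComponentsWithStats(m,connectivity=8); out=[]
    for i in range(1,n):
        if s[i,4]<mn: continue
        cs,_=cv2.findContours((l==i).astype(np.uint8),cv2.RETR_EXTERNAL,cv2.CHAIN_APPROX_NONE)
        h=cv2.convexHull(cs[0]); f=np.zeros_like(m); cv2.fillPoly(f,[h],1)
        M=cv2.moments(f,True); cx,cy=M['m10']/M['m00'],M['m01']/M['m00']
        if win[0]<cx<win[1] and win[2]<cy<win[3]:
            ang=.5*np.arctan2(2*M['mu11'],M['mu20']-M['mu02'])
            out.append((round(cx,2),round(cy,2),int(M['m00']),round(np.degrees(ang),1)))
    return out
def fit_rev(cam,c,prof,z=0):
    g=at(cam,*c,z+.02)[:2]
    return least_squares(lambda q:hullc(cam,pts_rev(q[0],q[1],z,prof))[0]-c,g,diff_step=1e-4).x
E
python3 - <<'E'
from seg import *
for c,w in (('top',(150,480,110,300)),('side',(150,440,100,280))):
    img=cv2.imread(f'pics/{c}0.png')[:,:,::-1]
    for b in blobs(c,img,w):
        F=fit_rev(c,b[:2],FOOT);K=fit_rev(c,b[:2],KNOB)
        print(c,b,'F',F.round(4),int(hullc(c,pts_rev(*F,0,FOOT))[1]),'K',K.round(4),int(hullc(c,pts_rev(*K,0,KNOB))[1]))
# tray corners guess (top)
for n,cs in dict(L=[(59,185),(182,197),(163,341),(36,325)],F=[(357,62),(484,66),(479,208),(350,203)],K=[(642,163),(768,160),(773,302),(650,307)]).items():
    P=np.array([at('top',160+u/2.5,120+v/2.5,.015)[:2] for u,v in cs]); print(n,P.round(4).tolist(),P.mean(0).round(4),[round(np.linalg.norm(P[i]-P[i-1]),4) for i in range(4)])
img=cv2.imread('pics/top0.png')[:,:,::-1]
print(img[163,325],img[165,290],img[172,310],img[141,320])
E
```

```text
Traceback (most recent call last):
  File "seg.py", line 33, in fit_rev
    return least_squares(lambda q:hullc(cam,pts_rev(q[0],q[1],z,prof))[0]-c,g,diff_step=1e-4).x
           ~~~~~~~~~~~~~^^^^^^^^^^^^^^^^^^^^^^^^^^^^^^^^^^^^^^^^^^^^^^^^^^^^^^^^^^^^^^^^^^^^^
  File "seg.py", line 33, in <lambda>
    return least_squares(lambda q:hullc(cam,pts_rev(q[0],q[1],z,prof))[0]-c,g,diff_step=1e-4).x
                                  ~~~~~^^^^^^^^^^^^^^^^^^^^^^^^^^^^^^^
  File "seg.py", line 15, in hullc
    h=cv2.convexHull(np.array([proj(cam,p) for p in P],np.float32)); m=cv2.moments(h)
                               ~~~~^^^^^^^
  File "h.py", line 13, in proj
    m=camera_model(cam);E=np.array(m['extrinsics']); c=E[:3,:3].T@(np.array(p)-E[:3,3])
ValueError: time passes only in moves, steps and waits
```

```bash
python3 - <<'E'
import cv2,numpy as np
a=cv2.imread('pics/top0.png')
ts=[a[185:265,165:240],a[135:215,290:365],a[175:255,407:482]]
ts=[cv2.resize(t,None,fx=3.5,fy=3.5,interpolation=cv2.INTER_CUBIC) for t in ts]
cv2.imwrite('pics/trays.png',np.hstack(ts))
E
```

```text
(no output)
```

View pics/trays.png

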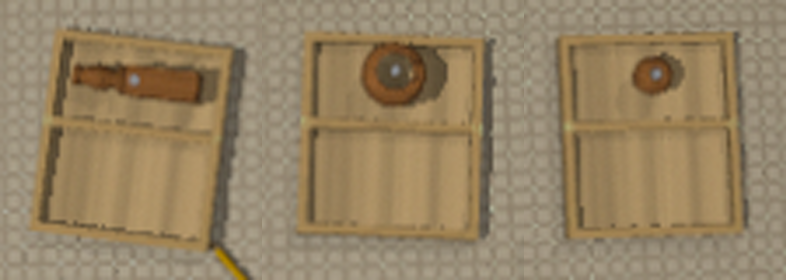

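```bash
python3 - <<'E'
s=open('h.py').read()
s=s.replace("def save","import json,os\nif not os.path.exists('cm.json'):\n    json.dump({c:{k:np.array(v).tolist() for k,v in camera_model(c).items()} for c in('top','side')},open('cm.json','w'))\nCM=json.load(open('cm.json'))\ndef save").replace("m=camera_model(cam)","m=CM[cam]")
open('h.py','w').write(s)
s=open('seg.py').read()
i=s.index("    return least_squares"); s=s[:i]+"""    for _ in range(8): g=g+(at(cam,*c,z+.02)-at(cam,*hullc(cam,pts_rev(*g,z,prof))[0],z+.02))[:2]
    return g
"""
open('seg.py','w').write(s)
E
python3 - <<'E'
from seg import *
for c,w in (('top',(150,480,110,300)),('side',(150,440,100,280))):
    img=cv2.imread(f'pics/{c}0.png')[:,:,::-1]
    for b in blobs(c,img,w):
        F=fit_rev(c,b[:2],FOOT);K=fit_rev(c,b[:2],KNOB)
        print(c,b,'F',F.round(4),int(hullc(c,pts_rev(*F,0,FOOT))[1]),'K',K.round(4),int(hullc(c,pts_rev(*K,0,KNOB))[1]))
T=dict(L=((165,185),[(61,30),(243,47),(208,250),(31,230)]),F=((290,135),[(41,32),(228,38),(219,239),(35,234)]),K=((407,175),[(34,36),(211,32),(219,233),(44,238)]))
for n,(o,cs) in T.items():
    P=np.array([at('top',o[0]+(u+.5)/3.5-.5,o[1]+(v+.5)/3.5-.5,.015)[:2] for u,v in cs])
    d=P[0]+P[1]-P[2]-P[3]; yaw=np.arctan2(d[1],d[0]); e=P[0]+P[3]-P[1]-P[2]; y2=np.arctan2(-e[0],e[1])
    C=P.mean(0); ya=(yaw+y2)/2; 
    # local outer x range: tray 176 long; origin = front lip inner -42 => outer -50..126 
    O=C-.038*np.array([np.cos(ya),np.sin(ya)])
    print(n,'origin',O.round(4),'yaw',np.degrees([yaw,y2]).round(1),[round(float(np.linalg.norm(P[i]-P[i-1])),3) for i in range(4)])
E
```

```text
top (476.25, 136.59, 145, np.float64(-16.6)) F [ 0.7407 -0.4878] 256 K [ 0.7415 -0.4891] 102
top (390.19, 160.92, 278, np.float64(-66.8)) F [ 0.6684 -0.2108] 273 K [ 0.6686 -0.211 ] 102
top (327.37, 155.72, 253, np.float64(-20.2)) F [ 0.6886 -0.0203] 274 K [ 0.6887 -0.0204] 101
top (259.43, 159.57, 81, np.float64(45.0)) F [0.6822 0.1853] 274 K [0.6823 0.1853] 101
top (443.25, 196.15, 84, np.float64(-4.1)) F [ 0.5571 -0.3694] 273 K [ 0.5573 -0.3699] 103
top (205.07, 207.89, 285, np.float64(5.7)) F [0.5396 0.3519] 277 K [0.5397 0.352 ] 102
top (371.32, 232.26, 249, np.float64(-8.1)) F [ 0.4541 -0.1441] 282 K [ 0.4541 -0.1442] 104
top (327.4, 233.09, 80, np.float64(-13.8)) F [ 0.4551 -0.0128] 281 K [ 0.4552 -0.0128] 103
top (280.12, 241.11, 239, np.float64(-49.4)) F [0.4348 0.1282] 280 K [0.4348 0.1283] 103
side (252.08, 106.3, 73, np.float64(77.5)) F [ 0.7397 -0.4897] 167 K [ 0.7418 -0.4999] 79
side (257.75, 146.63, 179, np.float64(18.6)) F [ 0.667  -0.2154] 218 K [ 0.6687 -0.2239] 103
side (167.14, 169.11, 623, np.float64(4.3)) F [ 0.9081 -0.0467] 255 K [ 0.9114 -0.054 ] 120
side (323.77, 163.68, 118, np.float64(0.0)) F [ 0.4525 -0.1498] 242 K [ 0.4528 -0.1578] 114
side (239.02, 178.03, 157, np.float64(-3.7)) F [ 0.688 -0.035] 263 K [ 0.6898 -0.0422] 124
side (162.59, 201.6, 833, np.float64(10.7)) F [0.868  0.1073] 307 K [0.871 0.101] 144
side (319.44, 190.09, 55, np.float64(-82.3)) F [ 0.4536 -0.0128] 282 K [ 0.4539 -0.0199] 132
side (322.52, 221.49, 193, np.float64(7.7)) F [0.4339 0.123 ] 334 K [0.4341 0.1167] 156
side (223.56, 226.8, 82, np.float64(61.5)) F [0.6799 0.1837] 345 K [0.6817 0.1779] 161
side (268.32, 276.94, 354, np.float64(-68.1)) F [0.5385 0.3379] 441 K [0.5393 0.3332] 203
L origin [0.4531 0.3648] yaw [-9.9 -7.1] [0.175, 0.16, 0.177, 0.155]
F origin [ 0.5983 -0.0157] yaw [-4.  -3.1] [0.177, 0.163, 0.176, 0.158]
K origin [ 0.4683 -0.3684] yaw [-0.4 -0.1] [0.175, 0.16, 0.176, 0.157]
```

```bash
cat > mv.py <<'E'
from h import *
import sys
# usage: python3 mv.py x y z psi  -> plan rows (psi = world angle of jaw axis); multiple waypoints separated by '/'
def run(args):
    o=observe(); p=np.array(o['eef_pos']); R=np.array(o['ee_rot'])
    print('now',round(o['t'],2),p.round(4).tolist(),'psi',round(np.degrees(np.arctan2(R[1,1],R[0,1])),2),'gap',round(o['finger_gap'],4),'F',np.array(o['ft_force']).round(1).tolist(),'tilt',R[:2,2].round(4).tolist())
    rows=[]
    psi=np.degrees(np.arctan2(R[1,1],R[0,1]))
    for w in ' '.join(args).split('/'):
        if not w.strip(): continue
        v=list(map(float,w.split())); t=np.array(v[:3]); q=v[3] if len(v)>3 else psi
        st=v[4] if len(v)>4 else .045
        dq=(q-psi+180)%360-180
        n=max(1,int(np.ceil(np.linalg.norm(t-p)/st)),int(np.ceil(abs(dq)/8)))
        for i in range(n):
            a=np.radians(psi+dq*i/n); y=np.array([np.cos(a),np.sin(a),0]); x=np.array([-np.sin(a),np.cos(a),0]); z=np.array([0,0,-1.])
            d=(t-p)/n; rows.append([[0,0,round(-dq/n,1)],[round(float(d@e),3) if abs(d@e)>.001 else round(float(d@e),4) for e in(x,y,z)]])
        p=t;psi=q
    for i,r in enumerate(rows): print(str(r).replace(' ',''), '' if (i+1)%5 else '\n')
if __name__=='__main__': run(sys.argv[1:])
E
python3 mv.py .4348 .1282 .13 90 / .4348 .1282 .06 90
python3 - <<'E'
from h import *
for n,(u,v) in dict(tin=(552,201),blkLow=(257,253),blkR=(283,172),legthin=(595,58),legblk=(565,142)).items(): print(n,at('top',160+u/2.5,120+v/2.5,.03)[:2].round(3))
# leg block edge directions
a=at('top',390.19,160.92,.013);b=at('top',390.19+10*np.cos(np.radians(66.8)),160.92-10*np.sin(np.radians(66.8)),.013)
print(a,np.degrees(np.arctan2(b[1]-a[1],b[0]-a[0])))
E
```

```text
now 0.9 [0.141, 0.5575, 0.2313] psi 75.8 gap 0.0855 F [0.1, -0.1, 0.6] tilt [-0.0, 0.0001]
[[0,0,np.float64(-1.2)],[-0.033,-0.029,0.008]] 
[[0,0,np.float64(-1.2)],[-0.032,-0.029,0.008]] 
[[0,0,np.float64(-1.2)],[-0.031,-0.03,0.008]] 
[[0,0,np.float64(-1.2)],[-0.031,-0.031,0.008]] 
[[0,0,np.float64(-1.2)],[-0.03,-0.031,0.008]] 

[[0,0,np.float64(-1.2)],[-0.029,-0.032,0.008]] 
[[0,0,np.float64(-1.2)],[-0.029,-0.032,0.008]] 
[[0,0,np.float64(-1.2)],[-0.028,-0.033,0.008]] 
[[0,0,np.float64(-1.2)],[-0.027,-0.034,0.008]] 
[[0,0,np.float64(-1.2)],[-0.027,-0.034,0.008]] 

[[0,0,np.float64(-1.2)],[-0.026,-0.035,0.008]] 
[[0,0,np.float64(-1.2)],[-0.025,-0.035,0.008]] 
[[0,0,-0.0],[0.0,0.0,0.035]] 
[[0,0,-0.0],[0.0,0.0,0.035]] 
tin [ 0.548 -0.175]
blkLow [0.495 0.178]
blkR [0.591 0.145]
legthin [ 0.721 -0.236]
legblk [ 0.619 -0.194]
[ 0.66995238 -0.21252748  0.013     ] -25.785591304447713
```

Call:
play_rows(
  plan=[
    [[0, 0, -1.2], [-0.033, -0.029, 0.008], -0.75],
    [[0, 0, -1.2], [-0.032, -0.029, 0.008], -0.75],
    [[0, 0, -1.2], [-0.031, -0.03, 0.008], -0.75],
    [[0, 0, -1.2], [-0.031, -0.031, 0.008], -0.75],
    [[0, 0, -1.2], [-0.03, -0.031, 0.008], -0.75],
  ],
  force=25,
)

```text
t: 1.4
eef_pos: [0.2668, 0.3796, 0.1906]
ee_rot: [[-0.992, 0.128, 0.003], [0.128, 0.992, 0.007], [-0.002, 0.007, -1.0]]
ft_force: [1.2, -0.7, -0.0]
finger_gap: 0.0746
```

Call:
play_rows(
  plan=[
    [[0, 0, -1.2], [-0.029, -0.032, 0.008], -0.75],
    [[0, 0, -1.2], [-0.029, -0.032, 0.008], -0.75],
    [[0, 0, -1.2], [-0.028, -0.033, 0.008], -0.75],
    [[0, 0, -1.2], [-0.027, -0.034, 0.008], -0.75],
    [[0, 0, -1.2], [-0.027, -0.034, 0.008], -0.75],
  ],
)

```text
t: 1.9
eef_pos: [0.397, 0.1964, 0.1496]
ee_rot: [[-1.0, 0.017, 0.008], [0.018, 1.0, 0.01], [-0.007, 0.01, -1.0]]
ft_force: [0.7, 0.9, -0.3]
finger_gap: 0.0745
```

```bash
sed -i 's/\[0,0,round(-dq\/n,1)\]/[0,0,float(round(-dq\/n,1))]/' mv.py; python3 mv.py .4348 .1282 .07 90
```

```text
now 1.9 [0.397, 0.1964, 0.1496] psi 89.0 gap 0.0745 F [0.7, 0.9, -0.3] tilt [0.0075, 0.0095]
[[0,0,-0.3],[-0.013,-0.023,0.027]] 
[[0,0,-0.3],[-0.013,-0.023,0.027]] 
[[0,0,-0.3],[-0.013,-0.023,0.027]]
```

```bash
python3 - <<'E'
s=open('mv.py').read()
s=s.replace("    for i,r in enumerate(rows)","""    c=np.degrees(R.T@np.cross(R[:,2],[0,0,-1.])); rows[0][0][:2]=[round(float(c[0]),1),round(float(c[1]),1)]
    for i,r in enumerate(rows)""").replace("    rows=[]","    rows=[]\n    if not args: return",1)
open('mv.py','w').write(s)
E
python3 mv.py .4348 .1282 .07 90 / .4348 .1282 .010 90 .03
```

```text
now 1.9 [0.397, 0.1964, 0.1496] psi 89.0 gap 0.0745 F [0.7, 0.9, -0.3] tilt [0.0075, 0.0095]
[[0.6,0.4,-0.3],[-0.013,-0.023,0.027]] 
[[0,0,-0.3],[-0.013,-0.023,0.027]] 
[[0,0,-0.3],[-0.013,-0.023,0.027]] 
[[0,0,-0.0],[0.0,0.0,0.02]] 
[[0,0,-0.0],[0.0,0.0,0.02]] 

[[0,0,-0.0],[0.0,0.0,0.02]]
```

Call:
play_rows(
  plan=[
    [[0.6, 0.4, -0.3], [-0.013, -0.023, 0.027], -0.75],
    [[0, 0, -0.3], [-0.013, -0.023, 0.027], -0.75],
    [[0, 0, -0.3], [-0.013, -0.023, 0.026], -0.75],
    [[0, 0, 0], [0, 0, 0], -0.75],
    [[0, 0, 0], [0, 0, 0], -0.75],
  ],
)

```text
t: 2.4
eef_pos: [0.442, 0.1199, 0.0682]
ee_rot: [[-1.0, 0.011, 0.006], [0.011, 1.0, -0.0], [-0.007, -0.0, -1.0]]
ft_force: [0.6, 0.8, -0.5]
finger_gap: 0.0746
```

```bash
python3 mv.py .4348 .1282 .010 90 .03; python3 - <<'E'
from h import *
s=snapshot('side')[110:290,220:440]; t=snapshot('top')[190:290,230:350]
save(np.hstack([cv2.resize(s,(400,327),interpolation=cv2.INTER_CUBIC),cv2.resize(t,(392,327),interpolation=cv2.INTER_CUBIC)]),'g1')
E
```

```text
now 2.4 [0.442, 0.1199, 0.0682] psi 89.38 gap 0.0746 F [0.6, 0.8, -0.5] tilt [0.0065, -0.0004]
[[-0.0,0.4,-0.3],[0.004,0.004,0.029]] 
[[0,0,-0.3],[0.004,0.004,0.029]]
```

View pics/g1.png

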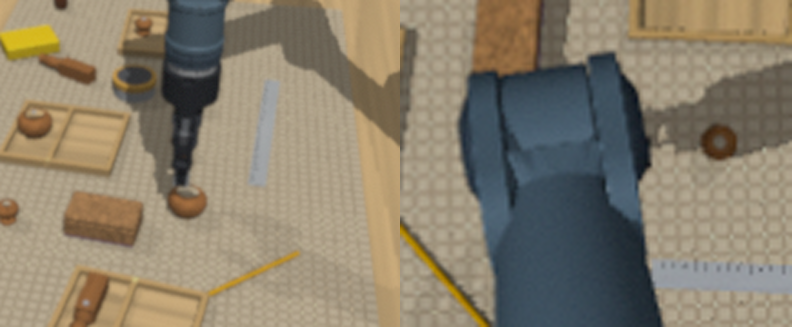

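The picture shows the gripper directly over the near foot (crop 187,200) with its fingers clear of the block. It overshot by about 8 mm, so I correct that and descend.

Call:
play_rows(
  plan=[
    [[0, 0.4, -0.3], [0.007, 0.008, 0.005], -0.75],
    [[0, 0, 0], [0, 0, 0], -0.75],
    [[0, 0, 0], [0, 0, 0.01], -0.75],
    [[0, 0, 0], [0, 0, 0.01], -0.75],
    [[0, 0, 0], [0, 0, 0], -0.75],
  ],
)

```text
t: 3.0
eef_pos: [0.4354, 0.1328, 0.0444]
ee_rot: [[-1.0, -0.003, 0.005], [-0.003, 1.0, 0.001], [-0.005, 0.001, -1.0]]
ft_force: [-0.4, 0.8, -0.2]
finger_gap: 0.0747
```

```bash
python3 mv.py .4348 .1282 .010 90 .015
```

```text
now 3.0 [0.4354, 0.1328, 0.0444] psi 90.14 gap 0.0747 F [-0.4, 0.8, -0.2] tilt [0.005, 0.0011]
[[0.1,0.3,0.0],[0.0002,-0.002,0.011]] 
[[0,0,0.0],[0.0002,-0.002,0.011]] 
[[0,0,0.0],[0.0002,-0.002,0.011]]
```

Call:
play_rows(
  plan=[
    [[0, 0.2, 0], [0, -0.004, 0.008], -0.75],
    [[0, 0, 0], [0, 0, 0.008], -0.75],
    [[0, 0, 0], [0, 0, 0.008], -0.75],
    [[0, 0, 0], [0, 0, 0.005], -0.75],
    [[0, 0, 0], [0, 0, 0], -0.75],
  ],
)

```text
t: 3.5
eef_pos: [0.4348, 0.128, 0.012]
ee_rot: [[-1.0, -0.002, -0.0], [-0.002, 1.0, 0.001], [0.0, 0.001, -1.0]]
ft_force: [0.1, 0.7, -0.0]
finger_gap: 0.0749
```

```bash
python3 mv.py .4348 .1282 .010 90 .015
```

```text
now 3.5 [0.4348, 0.128, 0.012] psi 90.1 gap 0.0749 F [0.1, 0.7, -0.0] tilt [-0.0005, 0.0007]
[[0.0,-0.0,0.1],[0.0,0.0002,0.002]]
```

Call:
play_rows(
  plan=[
    [[0, 0, 0], [0, 0, 0.002], 1],
    [[0, 0, 0], [0, 0, 0], 1],
    [[0, 0, 0], [0, 0, 0], 1],
    [[0, 0, 0], [0, 0, 0], 1],
    [[0, 0, 0], [0, 0, 0], 1],
  ],
  force=30,
)

```text
t: 4.0
eef_pos: [0.4355, 0.1281, 0.0105]
ee_rot: [[-1.0, -0.002, 0.001], [-0.002, 1.0, 0.001], [-0.001, 0.001, -1.0]]
ft_force: [-0.9, -1.1, -0.2]
finger_gap: 0.0541
```

Call:
play_rows(
  plan=[
    [[0, 0, 0], [0, 0, 0], 1],
    [[0, 0, 0], [0, 0, -0.01], 1],
    [[0, 0, 0], [0, 0, -0.02], 1],
    [[0, 0, 0], [0, 0, -0.035], 1],
    [[0, 0, 0], [0, 0, -0.035], 1],
  ],
)

```text
t: 4.5
eef_pos: [0.4305, 0.1273, 0.1107]
ee_rot: [[-1.0, -0.002, -0.01], [-0.002, 1.0, -0.001], [0.01, -0.001, -1.0]]
ft_force: [0.8, 0.4, -0.1]
finger_gap: 0.0542
```

```bash
cat > tl.py <<'E'
import numpy as np,sys
T=dict(L=(.4531,.3648,-8.5),F=(.5990,-.0157,-3.4),K=(.4683,-.3684,-.2))
n,x,y=sys.argv[1],float(sys.argv[2]),float(sys.argv[3]); X,Y,a=T[n]; a=np.radians(a)
print(round(X+x*np.cos(a)-y*np.sin(a),4),round(Y+x*np.sin(a)+y*np.cos(a),4),T[n][2])
E
python3 tl.py F 0 35; python3 tl.py F 0 -35; python3 mv.py .6010 .0192 .12 -3.4 .04
```

```text
2.6747 34.9227 -3.4
-1.4767 -34.9541 -3.4
now 4.5 [0.4305, 0.1273, 0.1107] psi 90.1 gap 0.0542 F [0.8, 0.4, -0.1] tilt [-0.0103, -0.0007]
[[-0.0,-0.6,7.8],[-0.014,-0.009,-0.0008]] 
[[0,0,7.8],[-0.015,-0.007,-0.0008]] 
[[0,0,7.8],[-0.016,-0.005,-0.0008]] 
[[0,0,7.8],[-0.017,-0.003,-0.0008]] 
[[0,0,7.8],[-0.017,-0.0004,-0.0008]] 

[[0,0,7.8],[-0.017,0.002,-0.0008]] 
[[0,0,7.8],[-0.016,0.004,-0.0008]] 
[[0,0,7.8],[-0.016,0.006,-0.0008]] 
[[0,0,7.8],[-0.015,0.008,-0.0008]] 
[[0,0,7.8],[-0.013,0.01,-0.0008]] 

[[0,0,7.8],[-0.012,0.012,-0.0008]] 
[[0,0,7.8],[-0.01,0.013,-0.0008]]
```

```bash
for a in "F 0 .035" "F 0 -.035" "K 0 .035" "K 0 -.035" "L 0 0"; do python3 tl.py $a; done; python3 - <<'E'
from h import *
s=snapshot('side')[80:280,200:420]
save(cv2.resize(s,(660,600),interpolation=cv2.INTER_CUBIC),'g2')
E
```

```text
0.6011 0.0192 -3.4
0.5969 -0.0506 -3.4
0.4684 -0.3334 -0.2
0.4682 -0.4034 -0.2
0.4531 0.3648 -8.5
```

View pics/g2.png

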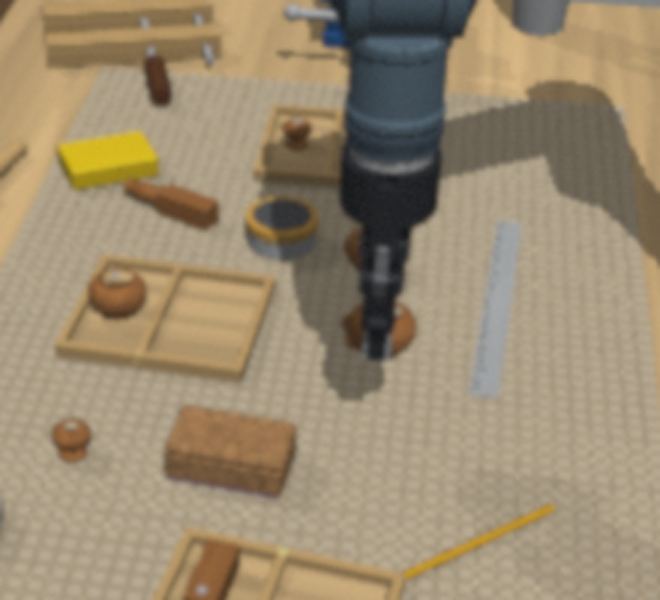

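The foot is held between the pads and has lifted clear (crop 380,328). Now I check the fingertip height and carry it to the feet tray.

```bash
python3 - <<'E'
from seg import *
p=np.array(observe()['eef_pos'])
for dz in (0,.004,.008): print(dz,((proj('side',p+[0,.036,dz])-[200,80])*3).round(0))
P=np.array([proj('side',q) for q in pts_rev(p[0],p[1],p[2]-.010,FOOT)]); print(((P.min(0)-[200,80])*3).round(),((P.max(0)-[200,80])*3).round())
E
```

```text
0 [370. 364.]
0.004 [371. 360.]
0.008 [371. 356.]
[340. 296.] [410. 360.]
```

Call:
play_rows(
  plan=[
    [[0, -0.5, 7.8], [-0.014, -0.009, -0.005], 1],
    [[0, 0, 7.8], [-0.015, -0.007, -0.005], 1],
    [[0, 0, 7.8], [-0.016, -0.005, -0.005], 1],
    [[0, 0, 7.8], [-0.017, -0.003, -0.003], 1],
    [[0, 0, 7.8], [-0.017, 0, 0], 1],
  ],
)

```text
t: 5.05
eef_pos: [0.5076, 0.082, 0.1425]
ee_rot: [[-0.764, 0.646, 0.016], [0.646, 0.764, 0.001], [-0.011, 0.011, -1.0]]
ft_force: [0.7, -0.1, -0.5]
finger_gap: 0.0542
```

Call:
play_rows(
  plan=[
    [[0, 0, 7.8], [-0.017, 0.002, 0], 1],
    [[0, 0, 7.8], [-0.016, 0.004, 0], 1],
    [[0, 0, 7.8], [-0.016, 0.006, 0], 1],
    [[0, 0, 7.8], [-0.015, 0.008, 0], 1],
    [[0, 0, 7.8], [-0.013, 0.01, 0], 1],
  ],
)

```text
t: 5.55
eef_pos: [0.5795, 0.0317, 0.1469]
ee_rot: [[-0.158, 0.987, 0.019], [0.987, 0.158, 0.001], [-0.002, 0.019, -1.0]]
ft_force: [-1.2, -0.1, -1.0]
finger_gap: 0.0539
```

```bash
python3 mv.py .6011 .0192 .11 -3.4 .03
```

```text
now 5.55 [0.5795, 0.0317, 0.1469] psi 9.12 gap 0.0539 F [-1.2, -0.1, -1.0] tilt [0.0187, 0.0014]
[[1.1,0.1,6.3],[-0.008,0.01,0.018]] 
[[0,0,6.3],[-0.007,0.01,0.018]]
```

Call:
play_rows(
  plan=[
    [[1.1, 0.1, 6.3], [-0.007, 0.008, 0.015], 1],
    [[0, 0, 5], [-0.006, 0.006, 0.015], 1],
    [[0, 0, 0], [0, 0, 0.01], 1],
    [[0, 0, 0], [0, 0, 0], 1],
    [[0, 0, 0], [0, 0, 0], 1],
  ],
)

```text
t: 6.05
eef_pos: [0.5978, 0.0187, 0.1087]
ee_rot: [[0.046, 0.999, 0.003], [0.999, -0.046, 0.001], [0.001, 0.003, -1.0]]
ft_force: [-0.3, 0.5, -0.3]
finger_gap: 0.0544
```

```bash
python3 mv.py .6011 .0192 .05 -3.4 .015
```

```text
now 6.05 [0.5978, 0.0187, 0.1087] psi -2.65 gap 0.0544 F [-0.3, 0.5, -0.3] tilt [0.003, 0.0009]
[[0.2,-0.1,0.2],[0.0002,0.0008,0.015]] 
[[0,0,0.2],[0.0002,0.0008,0.015]] 
[[0,0,0.2],[0.0002,0.0008,0.015]] 
[[0,0,0.2],[0.0002,0.0008,0.015]]
```

Call:
play_rows(
  plan=[
    [[0.2, 0, 0.7], [0, 0.003, 0.015], 1],
    [[0, 0, 0], [0, 0, 0.015], 1],
    [[0, 0, 0], [0, 0, 0.015], 1],
    [[0, 0, 0], [0, 0, 0.012], 1],
    [[0, 0, 0], [0, 0, 0.005], 1],
  ],
)

```text
t: 6.55
eef_pos: [0.6021, 0.0201, 0.0457]
ee_rot: [[0.055, 0.998, 0.004], [0.998, -0.055, 0.001], [0.001, 0.004, -1.0]]
ft_force: [-1.0, -0.4, -0.8]
finger_gap: 0.0543
```

Call:
play_rows(
  plan=[
    [[0, 0, 0], [0, 0, 0.005], 1],
    [[0, 0, 0], [0, 0, 0.003], 1],
    [[0, 0, 0], [0, 0, 0], 1],
    [[0, 0, 0], [0, 0, 0], 1],
    [[0, 0, 0], [0, 0, 0], 1],
  ],
)

```text
t: 7.05
eef_pos: [0.6024, 0.0204, 0.0374]
ee_rot: [[0.055, 0.998, 0.004], [0.998, -0.055, 0.001], [0.001, 0.004, -1.0]]
ft_force: [0.8, 0.2, 0.3]
finger_gap: 0.0542
```

```bash
python3 mv.py .6011 .0192 .0165 -3.4 .015
```

```text
now 7.05 [0.6024, 0.0204, 0.0374] psi -3.15 gap 0.0542 F [0.8, 0.2, 0.3] tilt [0.0043, 0.0011]
[[0.2,-0.1,0.1],[-0.0006,-0.0006,0.01]] 
[[0,0,0.1],[-0.0006,-0.0006,0.01]]
```

Call:
play_rows(
  plan=[
    [[0.2, 0, 0], [0, 0, 0.008], 1],
    [[0, 0, 0], [0, 0, 0.006], 1],
    [[0, 0, 0], [0, 0, 0.003], 1],
    [[0, 0, 0], [0, 0, 0], 1],
    [[0, 0, 0], [0, 0, 0], 1],
  ],
)

```text
t: 7.55
eef_pos: [0.6031, 0.0203, 0.0194]
ee_rot: [[0.055, 0.998, 0.002], [0.998, -0.055, 0.001], [0.001, 0.002, -1.0]]
ft_force: [-0.7, -0.7, -0.3]
finger_gap: 0.054
```

```bash
python3 mv.py .6011 .0192 .0165 -3.4 .015
```

```text
now 7.55 [0.6031, 0.0203, 0.0194] psi -3.16 gap 0.054 F [-0.7, -0.7, -0.3] tilt [0.0018, 0.0013]
[[0.1,-0.1,0.2],[-0.001,-0.002,0.003]]
```

Call:
play_rows(
  plan=[
    [[0.1, 0, 0], [0, 0, 0.0015], 1],
    [[0, 0, 0], [0, 0, 0.001], 1],
    [[0, 0, 0], [0, 0, 0.001], 1],
    [[0, 0, 0], [0, 0, 0], 1],
    [[0, 0, 0], [0, 0, 0], 1],
  ],
)

```text
t: 8.05
eef_pos: [0.6035, 0.0203, 0.0161]
ee_rot: [[0.055, 0.998, 0.001], [0.998, -0.055, 0.001], [0.001, 0.001, -1.0]]
ft_force: [-0.3, 0.1, -0.4]
finger_gap: 0.054
```

Call:
play_rows(
  plan=[
    [[0, 0, 0], [0, 0, 0.0005], 1],
    [[0, 0, 0], [0, 0, 0.0005], 1],
    [[0, 0, 0], [0, 0, 0], 1],
    [[0, 0, 0], [0, 0, 0], 1],
    [[0, 0, 0], [0, 0, 0], 1],
  ],
)

```text
t: 8.55
eef_pos: [0.6037, 0.0203, 0.016]
ee_rot: [[0.055, 0.998, 0.002], [0.998, -0.055, 0.001], [0.001, 0.001, -1.0]]
ft_force: [-0.6, 1.0, 2.2]
finger_gap: 0.0538
```

Contact (2 N at z=0.016). Release, retreat up.

Call:
play_rows(
  plan=[
    [[0, 0, 0], [0, 0, 0], -0.5],
    [[0, 0, 0], [0, 0, 0], -0.6],
    [[0, 0, 0], [0, 0, 0], -0.6],
    [[0, 0, 0], [0, 0, -0.005], -0.6],
    [[0, 0, 0], [0, 0, -0.025], -0.6],
  ],
)

```text
t: 9.05
eef_pos: [0.6005, 0.0204, 0.0427]
ee_rot: [[0.055, 0.998, -0.006], [0.998, -0.055, 0.002], [0.001, -0.006, -1.0]]
ft_force: [-0.8, -0.0, 0.8]
finger_gap: 0.0684
```

Call:
play_rows(
  plan=[
    [[0, 0, 0], [0, 0, -0.03], -0.6],
    [[0, 0, 0], [0, 0, -0.03], -0.7],
    [[0, 0, 0], [0, 0, -0.02], -0.7],
    [[0, 0, 0], [0, 0, 0], -0.7],
    [[0, 0, 0], [0, 0, 0], -0.7],
  ],
)

```text
t: 9.55
eef_pos: [0.6026, 0.0201, 0.1296]
ee_rot: [[0.055, 0.998, -0.001], [0.998, -0.055, 0.001], [0.001, -0.001, -1.0]]
ft_force: [-0.6, 0.1, -0.4]
finger_gap: 0.0724
```

```bash
python3 mv.py .4541 -.1441 .10 75 .04
```

```text
now 9.55 [0.6026, 0.0201, 0.1296] psi -3.16 gap 0.0724 F [-0.6, 0.1, -0.4] tilt [-0.0007, 0.0014]
[[-0.0,-0.1,-7.8],[-0.017,-0.014,0.003]] 
[[0,0,-7.8],[-0.015,-0.016,0.003]] 
[[0,0,-7.8],[-0.013,-0.018,0.003]] 
[[0,0,-7.8],[-0.01,-0.02,0.003]] 
[[0,0,-7.8],[-0.007,-0.021,0.003]] 

[[0,0,-7.8],[-0.005,-0.022,0.003]] 
[[0,0,-7.8],[-0.002,-0.022,0.003]] 
[[0,0,-7.8],[0.001,-0.022,0.003]] 
[[0,0,-7.8],[0.004,-0.022,0.003]] 
[[0,0,-7.8],[0.007,-0.021,0.003]]
```

Call:
play_rows(
  plan=[
    [[0, 0, -7.8], [-0.017, -0.014, 0.003], -0.7],
    [[0, 0, -7.8], [-0.015, -0.016, 0.003], -0.7],
    [[0, 0, -7.8], [-0.013, -0.018, 0.003], -0.7],
    [[0, 0, -7.8], [-0.01, -0.02, 0.003], -0.7],
    [[0, 0, -7.8], [-0.007, -0.021, 0.003], -0.7],
  ],
)

```text
t: 10.05
eef_pos: [0.5248, -0.0619, 0.1079]
ee_rot: [[-0.611, 0.792, -0.006], [0.792, 0.611, 0.003], [0.006, -0.003, -1.0]]
ft_force: [-0.3, -0.2, 0.7]
finger_gap: 0.0727
```

Call:
play_rows(
  plan=[
    [[0, 0, -7.8], [-0.005, -0.022, 0.003], -0.7],
    [[0, 0, -7.8], [-0.002, -0.022, 0.003], -0.7],
    [[0, 0, -7.8], [0.001, -0.02, 0.003], -0.7],
    [[0, 0, -6], [0.004, -0.016, 0.003], -0.7],
    [[0, 0, -4], [0.005, -0.01, 0.003], -0.7],
  ],
)

```text
t: 10.55
eef_pos: [0.4549, -0.133, 0.0851]
ee_rot: [[-0.953, 0.301, -0.019], [0.301, 0.954, 0.007], [0.02, 0.001, -1.0]]
ft_force: [-0.2, 0.5, 0.5]
finger_gap: 0.0724
```

```bash
python3 mv.py .4541 -.1441 .05 75 .015
```

```text
now 10.55 [0.4549, -0.133, 0.0851] psi 72.46 gap 0.0724 F [-0.2, 0.5, 0.5] tilt [-0.0187, 0.0072]
[[0.1,-1.1,-0.8],[-0.0008,-0.004,0.012]] 
[[0,0,-0.8],[-0.0008,-0.004,0.012]] 
[[0,0,-0.8],[-0.0007,-0.004,0.012]]
```

Call:
play_rows(
  plan=[
    [[0.1, -1.1, 0], [-0.002, -0.006, 0.012], -0.7],
    [[0, 0, 0], [0, -0.003, 0.01], -0.7],
    [[0, 0, 0], [0, 0, 0.006], -0.7],
    [[0, 0, 0], [0, 0, 0], -0.7],
    [[0, 0, 0], [0, 0, 0], -0.7],
  ],
)

```text
t: 11.05
eef_pos: [0.4486, -0.1411, 0.051]
ee_rot: [[-0.953, 0.302, -0.01], [0.302, 0.953, 0.004], [0.011, 0.001, -1.0]]
ft_force: [0.9, -0.1, -0.5]
finger_gap: 0.0723
```

```bash
python3 mv.py .4541 -.1441 .007 72 .012
```

```text
now 11.05 [0.4486, -0.1411, 0.051] psi 72.4 gap 0.0723 F [0.9, -0.1, -0.5] tilt [-0.0099, 0.0041]
[[0.1,-0.6,0.1],[-0.002,-0.0003,0.011]] 
[[0,0,0.1],[-0.002,-0.0003,0.011]] 
[[0,0,0.1],[-0.002,-0.0003,0.011]] 
[[0,0,0.1],[-0.002,-0.0003,0.011]]
```

Call:
play_rows(
  plan=[
    [[0.1, -0.6, 0], [-0.005, -0.001, 0.004], -0.7],
    [[0, 0, 0], [-0.001, 0, 0.01], -0.7],
    [[0, 0, 0], [0, 0, 0.01], -0.7],
    [[0, 0, 0], [0, 0, 0.008], -0.7],
    [[0, 0, 0], [0, 0, 0], -0.7],
  ],
)

```text
t: 11.55
eef_pos: [0.4563, -0.1438, 0.0169]
ee_rot: [[-0.954, 0.301, 0.002], [0.301, 0.954, -0.002], [-0.003, -0.001, -1.0]]
ft_force: [0.5, 0.1, 0.4]
finger_gap: 0.0723
```

```bash
python3 mv.py .4541 -.1441 .007 72 .012
```

```text
now 11.55 [0.4563, -0.1438, 0.0169] psi 72.49 gap 0.0723 F [0.5, 0.1, 0.4] tilt [0.0024, -0.0019]
[[-0.1,0.2,0.5],[0.002,-0.0009,0.01]]
```

Call:
play_rows(
  plan=[
    [[0, 0, 0], [0.002, -0.001, 0.004], -0.7],
    [[0, 0, 0], [0, 0, 0.003], -0.7],
    [[0, 0, 0], [0, 0, 0], -0.7],
    [[0, 0, 0], [0, 0, 0], 1],
    [[0, 0, 0], [0, 0, 0], 1],
  ],
)

```text
t: 12.05
eef_pos: [0.4535, -0.1441, 0.0096]
ee_rot: [[-0.954, 0.301, 0.002], [0.301, 0.954, -0.002], [-0.002, -0.001, -1.0]]
ft_force: [-1.6, 0.3, 1.6]
finger_gap: 0.0542
```

Call:
play_rows(
  plan=[
    [[0, 0, 0], [0, 0, 0], 1],
    [[0, 0, 0], [0, 0, 0], 1],
    [[0, 0, 0], [0, 0, 0], 1],
    [[0, 0, 0], [0, 0, 0], 1],
    [[0, 0, 0], [0, 0, 0], 1],
  ],
)

```text
t: 12.55
eef_pos: [0.454, -0.1444, 0.01]
ee_rot: [[-0.954, 0.301, 0.003], [0.301, 0.954, -0.002], [-0.003, -0.001, -1.0]]
ft_force: [-0.4, -0.1, -0.7]
finger_gap: 0.0539
```

Call:
play_rows(
  plan=[
    [[0, 0, 0], [0, 0, -0.01], 1],
    [[0, 0, 0], [0, 0, -0.02], 1],
    [[0, 0, 0], [0, 0, -0.035], 1],
    [[0, 0, 0], [0, 0, -0.03], 1],
    [[0, 0, 0], [0, 0, -0.015], 1],
  ],
)

```text
t: 13.05
eef_pos: [0.4508, -0.1427, 0.1234]
ee_rot: [[-0.954, 0.301, -0.004], [0.301, 0.954, 0.001], [0.004, -0.0, -1.0]]
ft_force: [1.4, -0.6, -0.6]
finger_gap: 0.0548
```

```bash
python3 mv.py .5969 -.0516 .125 -3.4 .04
```

```text
now 13.05 [0.4508, -0.1427, 0.1234] psi 72.48 gap 0.0548 F [1.4, -0.6, -0.6] tilt [-0.0035, 0.0008]
[[-0.0,-0.2,7.6],[-0.011,0.013,-0.0002]] 
[[0,0,7.6],[-0.009,0.014,-0.0002]] 
[[0,0,7.6],[-0.007,0.016,-0.0002]] 
[[0,0,7.6],[-0.005,0.016,-0.0002]] 
[[0,0,7.6],[-0.003,0.017,-0.0002]] 

[[0,0,7.6],[-0.0008,0.017,-0.0002]] 
[[0,0,7.6],[0.002,0.017,-0.0002]] 
[[0,0,7.6],[0.004,0.017,-0.0002]] 
[[0,0,7.6],[0.006,0.016,-0.0002]] 
[[0,0,7.6],[0.008,0.015,-0.0002]]
```

Call:
play_rows(
  plan=[
    [[0, 0, 7.6], [-0.011, 0.013, 0], 1],
    [[0, 0, 7.6], [-0.009, 0.014, 0], 1],
    [[0, 0, 7.6], [-0.007, 0.016, 0], 1],
    [[0, 0, 7.6], [-0.005, 0.016, 0], 1],
    [[0, 0, 7.6], [-0.003, 0.017, 0], 1],
  ],
)

```text
t: 13.55
eef_pos: [0.5265, -0.0983, 0.1317]
ee_rot: [[-0.542, 0.841, 0.005], [0.841, 0.542, -0.003], [-0.005, 0.002, -1.0]]
ft_force: [-0.1, -0.4, 0.0]
finger_gap: 0.0546
```

Call:
play_rows(
  plan=[
    [[0, 0, 7.6], [-0.001, 0.017, 0], 1],
    [[0, 0, 7.6], [0.002, 0.017, 0], 1],
    [[0, 0, 7.6], [0.004, 0.015, 0], 1],
    [[0, 0, 7], [0.005, 0.011, 0], 1],
    [[0, 0, 4], [0.004, 0.006, 0], 1],
  ],
)

```text
t: 14.05
eef_pos: [0.5884, -0.0595, 0.1356]
ee_rot: [[0.043, 0.999, 0.007], [0.999, -0.043, -0.004], [-0.003, 0.007, -1.0]]
ft_force: [1.2, -0.4, -0.9]
finger_gap: 0.0542
```

```bash
python3 mv.py .5969 -.0516 .08 -3.4 .015
```

```text
now 14.05 [0.5884, -0.0595, 0.1356] psi -2.44 gap 0.0542 F [1.2, -0.4, -0.9] tilt [0.0073, -0.0037]
[[0.4,0.2,0.2],[0.002,0.002,0.014]] 
[[0,0,0.2],[0.002,0.002,0.014]] 
[[0,0,0.2],[0.002,0.002,0.014]] 
[[0,0,0.2],[0.002,0.002,0.014]]
```

Call:
play_rows(
  plan=[
    [[0.4, 0.2, 0.2], [0.003, 0.003, 0.015], 1],
    [[0, 0, 0], [0.002, 0.002, 0.02], 1],
    [[0, 0, 0], [0.001, 0, 0.02], 1],
    [[0, 0, 0], [0, 0, 0.01], 1],
    [[0, 0, 0], [0, 0, 0], 1],
  ],
)

```text
t: 14.55
eef_pos: [0.5943, -0.0529, 0.0677]
ee_rot: [[0.04, 0.999, 0.0], [0.999, -0.04, 0.0], [0.0, -0.0, -1.0]]
ft_force: [0.5, 0.4, -1.3]
finger_gap: 0.0541
```

```bash
python3 mv.py .5969 -.0516 .02 -3.4 .015
```

```text
now 14.55 [0.5943, -0.0529, 0.0677] psi -2.28 gap 0.0541 F [0.5, 0.4, -1.3] tilt [0.0, 0.0004]
[[-0.0,-0.0,0.3],[0.0004,0.0006,0.012]] 
[[0,0,0.3],[0.0004,0.0006,0.012]] 
[[0,0,0.3],[0.0004,0.0006,0.012]] 
[[0,0,0.3],[0.0004,0.0006,0.012]]
```

Call:
play_rows(
  plan=[
    [[0, 0, 0.8], [0.001, 0.002, 0.012], 1],
    [[0, 0, 0], [0, 0, 0.012], 1],
    [[0, 0, 0], [0, 0, 0.012], 1],
    [[0, 0, 0], [0, 0, 0.005], 1],
    [[0, 0, 0], [0, 0, 0], 1],
  ],
)

```text
t: 15.05
eef_pos: [0.5969, -0.0526, 0.0243]
ee_rot: [[0.055, 0.999, 0.001], [0.999, -0.055, 0.0], [0.0, 0.001, -1.0]]
ft_force: [0.7, -0.3, -1.2]
finger_gap: 0.0543
```

```bash
python3 mv.py .5969 -.0516 .016 -3.4 .015
```

```text
now 15.05 [0.5969, -0.0526, 0.0243] psi -3.13 gap 0.0543 F [0.7, -0.3, -1.2] tilt [0.001, 0.0002]
[[0.1,-0.0,0.3],[0.001,-0.0,0.008]]
```

Call:
play_rows(
  plan=[
    [[0, 0, 0], [0, 0, 0.003], 1],
    [[0, 0, 0], [0, 0, 0.002], 1],
    [[0, 0, 0], [0, 0, 0.0015], 1],
    [[0, 0, 0], [0, 0, 0.001], 1],
    [[0, 0, 0], [0, 0, 0], 1],
  ],
)

```text
t: 15.55
eef_pos: [0.598, -0.0528, 0.0174]
ee_rot: [[0.054, 0.999, 0.003], [0.999, -0.054, -0.0], [-0.0, 0.003, -1.0]]
ft_force: [1.0, 0.2, -0.7]
finger_gap: 0.0542
```

Call:
play_rows(
  plan=[
    [[0, 0, 0], [0, 0, 0.0005], 1],
    [[0, 0, 0], [0, 0, 0.0005], 1],
    [[0, 0, 0], [0, 0, 0], 1],
    [[0, 0, 0], [0, 0, 0], 1],
    [[0, 0, 0], [0, 0, 0], 1],
  ],
)

```text
t: 16.05
eef_pos: [0.5985, -0.0529, 0.0169]
ee_rot: [[0.054, 0.999, 0.004], [0.999, -0.054, -0.0], [-0.0, 0.004, -1.0]]
ft_force: [-0.1, 0.9, -0.7]
finger_gap: 0.0542
```

Call:
play_rows(
  plan=[
    [[0.2, 0, 0], [0, 0, 0.0008], 1],
    [[0, 0, 0], [0, 0, 0.0005], 1],
    [[0, 0, 0], [0, 0, 0.0003], 1],
    [[0, 0, 0], [0, 0, 0], 1],
    [[0, 0, 0], [0, 0, 0], 1],
  ],
)

```text
t: 16.55
eef_pos: [0.5986, -0.0529, 0.0157]
ee_rot: [[0.054, 0.999, 0.001], [0.999, -0.054, -0.0], [-0.0, 0.001, -1.0]]
ft_force: [0.1, 0.4, 0.0]
finger_gap: 0.0541
```

Call:
play_rows(
  plan=[
    [[0, 0, 0], [0, 0, 0.0005], 1],
    [[0, 0, 0], [0, 0, 0], 1],
    [[0, 0, 0], [0, 0, 0], -0.45],
    [[0, 0, 0], [0, 0, 0], -0.6],
    [[0, 0, 0], [0, 0, 0], -0.6],
  ],
)

```text
t: 17.05
eef_pos: [0.599, -0.053, 0.0154]
ee_rot: [[0.054, 0.999, 0.002], [0.999, -0.054, -0.001], [-0.0, 0.002, -1.0]]
ft_force: [-0.4, -0.6, -0.1]
finger_gap: 0.0683
```

Call:
play_rows(
  plan=[
    [[0, 0, 0], [0, 0, -0.005], -0.6],
    [[0, 0, 0], [0, 0, -0.025], -0.6],
    [[0, 0, 0], [0, 0, -0.03], -0.6],
    [[0, 0, 0], [0, 0, -0.035], -0.3],
    [[0, 0, 0], [0, 0, -0.02], -0.2],
  ],
)

```text
t: 17.55
eef_pos: [0.5951, -0.0522, 0.1307]
ee_rot: [[0.055, 0.998, -0.008], [0.999, -0.055, 0.001], [0.001, -0.008, -1.0]]
ft_force: [0.4, -0.1, 0.2]
finger_gap: 0.0512
```

```bash
python3 mv.py .4552 -.0128 .08 45 .04
```

```text
now 17.55 [0.5951, -0.0522, 0.1307] psi -3.13 gap 0.0512 F [0.4, -0.1, 0.2] tilt [-0.0078, 0.0013]
[[-0.5,-0.1,-6.9],[0.005,-0.02,0.007]] 
[[0,0,-6.9],[0.007,-0.02,0.007]] 
[[0,0,-6.9],[0.009,-0.019,0.007]] 
[[0,0,-6.9],[0.011,-0.017,0.007]] 
[[0,0,-6.9],[0.013,-0.016,0.007]] 

[[0,0,-6.9],[0.015,-0.014,0.007]] 
[[0,0,-6.9],[0.017,-0.012,0.007]]
```

```bash
python3 mv.py .4552 -.0128 .08 0 .04
```

```text
now 17.55 [0.5951, -0.0522, 0.1307] psi -3.13 gap 0.0512 F [0.4, -0.1, 0.2] tilt [-0.0078, 0.0013]
[[-0.5,-0.1,-0.8],[0.008,-0.035,0.013]] 
[[0,0,-0.8],[0.008,-0.035,0.013]] 
[[0,0,-0.8],[0.009,-0.035,0.013]] 
[[0,0,-0.8],[0.009,-0.035,0.013]]
```

Call:
play_rows(
  plan=[
    [[-0.5, 0, -0.8], [0.008, -0.033, 0.008], -0.2],
    [[0, 0, -0.8], [0.008, -0.034, 0.01], -0.2],
    [[0, 0, -0.8], [0.009, -0.034, 0.01], -0.2],
    [[0, 0, -0.8], [0.006, -0.02, 0.008], -0.2],
    [[0, 0, 0], [0.003, -0.008, 0.004], -0.2],
  ],
)

```text
t: 18.05
eef_pos: [0.4719, -0.0149, 0.0967]
ee_rot: [[-0.003, 1.0, 0.02], [1.0, 0.003, -0.003], [-0.003, 0.02, -1.0]]
ft_force: [0.3, -0.5, 1.0]
finger_gap: 0.0511
```

Call:
play_rows(
  plan=[
    [[0, 0, 0], [0, 0, 0], -0.2],
    [[0, 0, 0], [0, 0, 0], -0.2],
    [[0, 0, 0], [0, 0, 0], -0.2],
    [[0, 0, 0], [0, 0, 0], -0.2],
    [[0, 0, 0], [0, 0, 0], -0.2],
  ],
)

```text
t: 18.55
eef_pos: [0.4735, -0.0152, 0.0982]
ee_rot: [[-0.003, 1.0, 0.023], [1.0, 0.003, -0.003], [-0.003, 0.023, -1.0]]
ft_force: [0.2, -0.5, 0.4]
finger_gap: 0.0514
```

```bash
python3 mv.py .4552 -.0128 .006 0 .012;  python3 - <<'E'
from h import *
s=snapshot('side')[100:280,200:400]
save(cv2.resize(s,(660,594),interpolation=cv2.INTER_CUBIC),'g3')
E
```

```text
now 18.55 [0.4735, -0.0152, 0.0982] psi 0.16 gap 0.0514 F [0.2, -0.5, 0.4] tilt [0.023, -0.0033]
[[1.3,0.2,0.0],[0.0003,-0.002,0.012]] 
[[0,0,0.0],[0.0003,-0.002,0.012]] 
[[0,0,0.0],[0.0003,-0.002,0.012]] 
[[0,0,0.0],[0.0003,-0.002,0.012]] 
[[0,0,0.0],[0.0003,-0.002,0.012]] 

[[0,0,0.0],[0.0003,-0.002,0.012]] 
[[0,0,0.0],[0.0003,-0.002,0.012]] 
[[0,0,0.0],[0.0003,-0.002,0.012]]
```

View pics/g3.png

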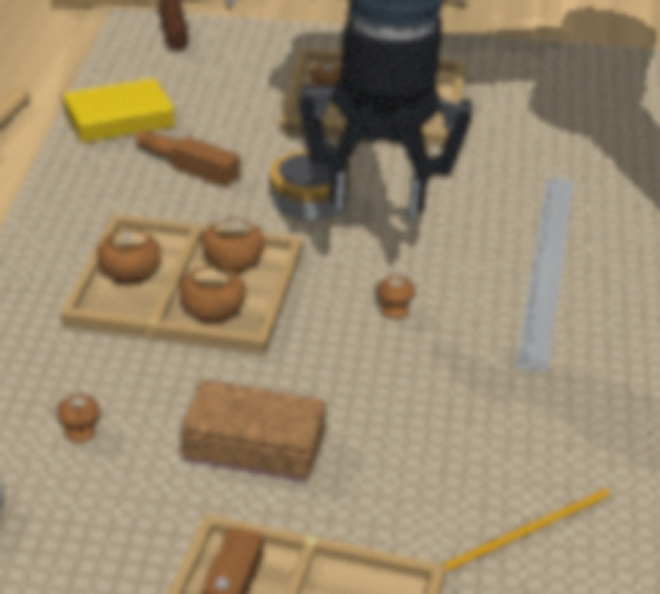

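Both feet stand in the feet tray's front bay (crop 232,245 and 212,293). The knob is free at (395,295), with the gripper above it.

Call:
play_rows(
  plan=[
    [[1.3, 0.2, 0], [0.001, -0.01, 0.012], -0.2],
    [[0, 0, 0], [0.001, -0.006, 0.015], -0.2],
    [[0, 0, 0], [0, -0.001, 0.015], -0.2],
    [[0, 0, 0], [0, 0, 0.008], -0.2],
    [[0, 0, 0], [0, 0, 0], -0.2],
  ],
)

```text
t: 19.1
eef_pos: [0.4551, -0.0134, 0.0441]
ee_rot: [[-0.002, 1.0, -0.005], [1.0, 0.002, 0.001], [0.001, -0.005, -1.0]]
ft_force: [-0.6, 1.7, -0.3]
finger_gap: 0.0511
```

```bash
python3 mv.py .4552 -.0128 .006 0 .012
```

```text
now 19.1 [0.4551, -0.0134, 0.0441] psi 0.13 gap 0.0511 F [-0.6, 1.7, -0.3] tilt [-0.0045, 0.0008]
[[-0.3,-0.0,0.0],[0.0002,0.0,0.01]] 
[[0,0,0.0],[0.0002,0.0,0.01]] 
[[0,0,0.0],[0.0002,0.0,0.01]] 
[[0,0,0.0],[0.0002,0.0,0.01]]
```

Call:
play_rows(
  plan=[
    [[-0.2, 0, 0], [0.001, 0, 0.01], -0.2],
    [[0, 0, 0], [0, 0, 0.01], -0.2],
    [[0, 0, 0], [0, 0, 0.01], -0.2],
    [[0, 0, 0], [0, 0, 0.004], -0.2],
    [[0, 0, 0], [0, 0, 0], -0.2],
  ],
)

```text
t: 19.6
eef_pos: [0.4556, -0.0126, 0.0086]
ee_rot: [[-0.002, 1.0, -0.001], [1.0, 0.002, 0.001], [0.001, -0.001, -1.0]]
ft_force: [-0.3, -0.5, -0.1]
finger_gap: 0.0512
```

Call:
play_rows(
  plan=[
    [[0, 0, 0], [0, 0, 0], 1],
    [[0, 0, 0], [0, 0, 0], 1],
    [[0, 0, 0], [0, 0, 0], 1],
    [[0, 0, 0], [0, 0, 0], 1],
    [[0, 0, 0], [0, 0, 0], 1],
  ],
)

```text
t: 20.1
eef_pos: [0.4567, -0.0128, 0.0097]
ee_rot: [[-0.002, 1.0, 0.001], [1.0, 0.002, 0.0], [0.0, 0.001, -1.0]]
ft_force: [-0.2, -0.4, -1.4]
finger_gap: 0.0314
```

Call:
play_rows(
  plan=[
    [[0, 0, 0], [0, 0, 0], 1],
    [[0, 0, 0], [0, 0, -0.01], 1],
    [[0, 0, 0], [0, 0, -0.025], 1],
    [[0, 0, 0], [0, 0, -0.035], 1],
    [[0, 0, 0], [0, 0, -0.02], 1],
  ],
)

```text
t: 20.6
eef_pos: [0.4533, -0.0123, 0.1015]
ee_rot: [[-0.002, 1.0, -0.007], [1.0, 0.002, 0.002], [0.002, -0.007, -1.0]]
ft_force: [1.7, -0.2, 0.1]
finger_gap: 0.0316
```

```bash
python3 mv.py .4683 -.3334 .12 -0.2 .044
```

```text
now 20.6 [0.4533, -0.0123, 0.1015] psi 0.12 gap 0.0316 F [1.7, -0.2, 0.1] tilt [-0.0068, 0.0017]
[[-0.4,-0.1,0.0],[-0.04,0.002,-0.002]] 
[[0,0,0.0],[-0.04,0.002,-0.002]] 
[[0,0,0.0],[-0.04,0.002,-0.002]] 
[[0,0,0.0],[-0.04,0.002,-0.002]] 
[[0,0,0.0],[-0.04,0.002,-0.002]] 

[[0,0,0.0],[-0.04,0.002,-0.002]] 
[[0,0,0.0],[-0.04,0.002,-0.002]] 
[[0,0,0.0],[-0.04,0.002,-0.002]]
```

Call:
play_rows(
  plan=[
    [[-0.4, 0, 0], [-0.04, 0.002, -0.002], 1],
    [[0, 0, 0], [-0.04, 0.002, -0.002], 1],
    [[0, 0, 0], [-0.04, 0.002, -0.001], 1],
    [[0, 0, 0], [-0.04, 0.002, 0], 1],
    [[0, 0, 0], [-0.04, 0.002, 0], 1],
  ],
)

```text
t: 21.1
eef_pos: [0.4685, -0.2148, 0.1154]
ee_rot: [[-0.014, 1.0, 0.012], [1.0, 0.014, -0.0], [-0.0, 0.012, -1.0]]
ft_force: [1.0, -0.3, -0.2]
finger_gap: 0.0314
```

Call:
play_rows(
  plan=[
    [[0, 0, 0], [-0.04, 0.002, 0], 1],
    [[0, 0, 0], [-0.032, 0.002, 0], 1],
    [[0, 0, 0], [-0.018, 0, 0], 1],
    [[0, 0, 0], [-0.006, 0, 0], 1],
    [[0, 0, 0], [0, 0, 0], 1],
  ],
)

```text
t: 21.6
eef_pos: [0.4739, -0.3208, 0.1195]
ee_rot: [[-0.007, 1.0, 0.016], [1.0, 0.007, -0.004], [-0.004, 0.016, -1.0]]
ft_force: [-0.2, -0.5, 0.2]
finger_gap: 0.0317
```

```bash
python3 mv.py .4683 -.3334 .05 -0.2 .02
```

```text
now 21.6 [0.4739, -0.3208, 0.1195] psi 0.4 gap 0.0317 F [-0.2, -0.5, 0.2] tilt [0.0161, -0.0043]
[[0.9,0.3,0.1],[-0.003,-0.001,0.017]] 
[[0,0,0.1],[-0.003,-0.001,0.017]] 
[[0,0,0.1],[-0.003,-0.001,0.017]] 
[[0,0,0.1],[-0.003,-0.001,0.017]]
```

Call:
play_rows(
  plan=[
    [[0.9, 0.3, 0], [-0.006, -0.002, 0.017], 1],
    [[0, 0, 0], [-0.005, -0.002, 0.02], 1],
    [[0, 0, 0], [-0.001, 0, 0.02], 1],
    [[0, 0, 0], [0, 0, 0.012], 1],
    [[0, 0, 0], [0, 0, 0], 1],
  ],
)

```text
t: 22.1
eef_pos: [0.4711, -0.3271, 0.0508]
ee_rot: [[-0.013, 1.0, 0.001], [1.0, 0.013, 0.003], [0.003, 0.001, -1.0]]
ft_force: [0.0, 0.7, 0.4]
finger_gap: 0.0314
```

```bash
python3 mv.py .4683 -.3334 .02 -0.2 .012
```

```text
now 22.1 [0.4711, -0.3271, 0.0508] psi 0.73 gap 0.0314 F [0.0, 0.7, 0.4] tilt [0.001, 0.0027]
[[0.1,-0.2,0.3],[-0.002,-0.001,0.01]] 
[[0,0,0.3],[-0.002,-0.0009,0.01]] 
[[0,0,0.3],[-0.002,-0.0009,0.01]]
```

Call:
play_rows(
  plan=[
    [[0, -0.2, 0.5], [-0.004, -0.002, 0.01], 1],
    [[0, 0, 0], [-0.002, 0, 0.01], 1],
    [[0, 0, 0], [0, 0, 0.008], 1],
    [[0, 0, 0], [0, 0, 0.003], 1],
    [[0, 0, 0], [0, 0, 0], 1],
  ],
)

```text
t: 22.6
eef_pos: [0.4703, -0.3329, 0.0195]
ee_rot: [[-0.005, 1.0, 0.003], [1.0, 0.005, -0.002], [-0.002, 0.003, -1.0]]
ft_force: [-0.8, 0.5, -0.3]
finger_gap: 0.0314
```

Call:
play_rows(
  plan=[
    [[0, 0, 0], [0, 0, 0.001], 1],
    [[0, 0, 0], [0, 0, 0.001], 1],
    [[0, 0, 0], [0, 0, 0], 1],
    [[0, 0, 0], [0, 0, 0], 1],
    [[0, 0, 0], [0, 0, 0], 1],
  ],
)

```text
t: 23.1
eef_pos: [0.471, -0.3337, 0.0184]
ee_rot: [[-0.005, 1.0, 0.004], [1.0, 0.005, -0.004], [-0.004, 0.004, -1.0]]
ft_force: [-0.7, 0.6, 1.0]
finger_gap: 0.0312
```

Call:
play_rows(
  plan=[
    [[0.2, 0.2, 0], [0, 0, 0.0012], 1],
    [[0, 0, 0], [0, 0, 0.001], 1],
    [[0, 0, 0], [0, 0, 0.0005], 1],
    [[0, 0, 0], [0, 0, 0], 1],
    [[0, 0, 0], [0, 0, 0], 1],
  ],
)

```text
t: 23.6
eef_pos: [0.4712, -0.3339, 0.0157]
ee_rot: [[-0.005, 1.0, 0.001], [1.0, 0.005, -0.0], [-0.0, 0.001, -1.0]]
ft_force: [-0.4, 0.0, 0.6]
finger_gap: 0.0313
```

Call:
play_rows(
  plan=[
    [[0, 0, 0], [0, 0, 0.0006], 1],
    [[0, 0, 0], [0, 0, 0.0003], 1],
    [[0, 0, 0], [0, 0, 0], 1],
    [[0, 0, 0], [0, 0, 0], 1],
    [[0, 0, 0], [0, 0, 0], 1],
  ],
)

```text
t: 24.1
eef_pos: [0.4713, -0.3339, 0.015]
ee_rot: [[-0.005, 1.0, 0.001], [1.0, 0.005, -0.0], [-0.0, 0.001, -1.0]]
ft_force: [0.6, -1.0, 0.4]
finger_gap: 0.0315
```

Call:
play_rows(
  plan=[
    [[0, 0, 0], [0, 0, 0.0003], 1],
    [[0, 0, 0], [0, 0, 0], 0],
    [[0, 0, 0], [0, 0, 0], -0.15],
    [[0, 0, 0], [0, 0, 0], -0.15],
    [[0, 0, 0], [0, 0, -0.005], -0.15],
  ],
)

```text
t: 24.6
eef_pos: [0.4708, -0.3335, 0.0193]
ee_rot: [[-0.005, 1.0, 0.0], [1.0, 0.005, 0.0], [0.0, 0.0, -1.0]]
ft_force: [0.1, -0.4, 0.5]
finger_gap: 0.0488
```

Call:
play_rows(
  plan=[
    [[0, 0, 0], [0, 0, -0.025], -0.15],
    [[0, 0, 0], [0, 0, -0.035], -0.15],
    [[0, 0, 0], [0, 0, -0.035], -0.15],
    [[0, 0, 0], [0, 0, -0.015], -0.15],
    [[0, 0, 0], [0, 0, 0], -0.15],
  ],
)

```text
t: 25.1
eef_pos: [0.4701, -0.3329, 0.1339]
ee_rot: [[-0.005, 1.0, -0.001], [1.0, 0.005, 0.002], [0.002, -0.001, -1.0]]
ft_force: [0.4, -1.3, -0.4]
finger_gap: 0.0493
```

```bash
python3 mv.py .6823 .1853 .11 0 .046; python3 - <<'E'
from h import *
t=snapshot('top')[110:290,160:480]
save(cv2.resize(t,(800,450),interpolation=cv2.INTER_CUBIC),'t2')
E
```

```text
now 25.1 [0.4701, -0.3329, 0.1339] psi 0.29 gap 0.0493 F [0.4, -1.3, -0.4] tilt [-0.001, 0.0016]
[[-0.1,-0.1,0.0],[0.04,0.017,0.002]] 
[[0,0,0.0],[0.04,0.017,0.002]] 
[[0,0,0.0],[0.04,0.016,0.002]] 
[[0,0,0.0],[0.04,0.016,0.002]] 
[[0,0,0.0],[0.04,0.016,0.002]] 

[[0,0,0.0],[0.04,0.016,0.002]] 
[[0,0,0.0],[0.04,0.016,0.002]] 
[[0,0,0.0],[0.04,0.016,0.002]] 
[[0,0,0.0],[0.04,0.016,0.002]] 
[[0,0,0.0],[0.04,0.016,0.002]] 

[[0,0,0.0],[0.04,0.016,0.002]] 
[[0,0,0.0],[0.04,0.016,0.002]] 
[[0,0,0.0],[0.04,0.016,0.002]]
```

View pics/t2.png

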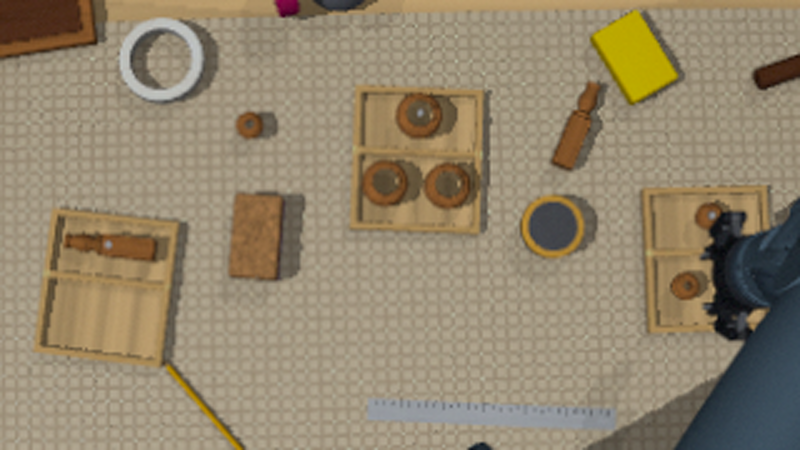

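Both feet (crop 385,183 and 447,185) and the first knob (686,285) stand in their trays. Leg next: fit its pose from both views.

```bash
python3 - <<'E'
from seg import *
from scipy.optimize import minimize
S=8
MS={}
for c,(u0,v0,w,h) in dict(top=(370,135,45,50),side=(230,130,60,40)).items():
    img=cv2.imread(f'pics/{c}0.png')[:,:,::-1]; m=brown(img)[v0:v0+h,u0:u0+w]
    n,l,s,_=cv2.connectedComponentsWithStats(m,connectivity=8); k=1+np.argmax(s[1:,4]); m=(l==k).astype(np.uint8)
    MS[c]=(u0,v0,cv2.resize(m*255.,None,fx=S,fy=S,interpolation=cv2.INTER_LINEAR)>127); print(c,m.sum())
def ren(c,q):
    u0,v0,m=MS[c]; f=np.zeros(m.shape,np.uint8)
    P1=pts_box(q[0],q[1],0,q[2],[(-.046,.018,.013,0,.026)])
    P2=[]
    for X,r in ((.018,.010),(.03,.0125),(.045,.0125),(.064,.009)):
        for a in A: P2.append((q[0]+X*np.cos(q[2])-r*np.cos(a)*np.sin(q[2]),q[1]+X*np.sin(q[2])+r*np.cos(a)*np.cos(q[2]),.013+r*np.sin(a)))
    for P in(P1,P2):
        uv=(np.array([proj(c,p) for p in P])-[u0,v0]+.5)*S-.5
        cv2.fillPoly(f,[cv2.convexHull(uv.round().astype(np.int32))],1)
    return f>0
def cost(q,cs):
    q=[q[0],q[1],q[2]]; return sum(1-(ren(c,q)&MS[c][2]).sum()/(ren(c,q)|MS[c][2]).sum() for c in cs)
for cs in(['top'],['side'],['top','side']):
    b=min((minimize(cost,[.6645,-.209,np.radians(a)],args=(cs,),method='Nelder-Mead',options=dict(initial_simplex=[[.6645,-.209,np.radians(a)],[.6745,-.209,np.radians(a)],[.6645,-.201,np.radians(a)],[.6645,-.209,np.radians(a+6)]])) for a in(-20,-25)),key=lambda r:r.fun)
    print(cs,b.x[:2].round(4),np.degrees(b.x[2]).round(1),round(b.fun,3))
E
```

```text
top 245
side 127
['top'] [ 0.6653 -0.2104] -26.5 0.233
['side'] [ 0.6682 -0.2219] -38.3 0.563
['top', 'side'] [ 0.6665 -0.2118] -27.1 0.834
```

```bash
python3 - <<'E'
import cv2,numpy as np
a=cv2.imread('pics/top0.png')[135:185,365:415]; b=cv2.imread('pics/side0.png')[130:165,230:280]
cv2.imwrite('pics/leg.png',np.hstack([cv2.resize(a,(400,400),interpolation=cv2.INTER_CUBIC),cv2.copyMakeBorder(cv2.resize(b,(400,280),interpolation=cv2.INTER_CUBIC),0,120,0,0,cv2.BORDER_CONSTANT)]))
E
```

```text
(no output)
```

View pics/leg.png

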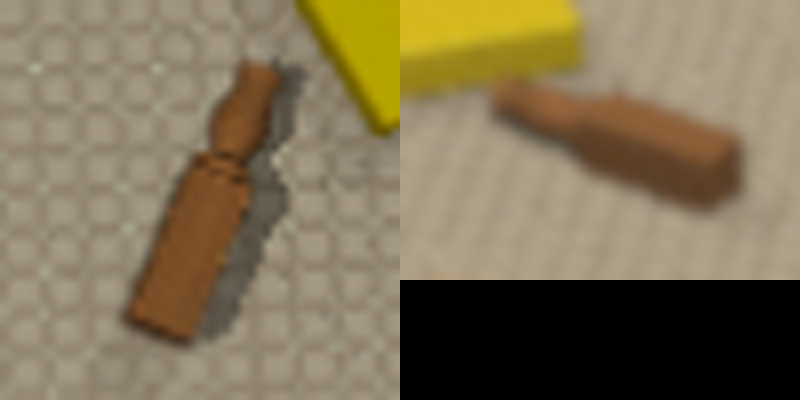

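```bash
python3 - <<'E'
from h import *
f=lambda u,v,z:at('top',365+(u+.5)/8-.5,135+(v+.5)/8-.5,z)[:2]
def ang(a,b):d=b-a;return np.degrees(np.arctan2(d[1],d[0])).round(1)
print('L',ang(f(127,318,.013),f(198,155,.013)),'R',ang(f(190,340,.026),f(250,185,.026)),'end',ang(f(127,318,.02),f(190,342,.02))+90)
tip=f(259,64,.013); end=(f(127,318,.013)+f(190,340,.02))/2; print(tip,end,ang(end,tip),np.linalg.norm(tip-end))
d=(tip-end)/np.linalg.norm(tip-end); print('origin',tip-.064*d,end+.046*d)
E
python3 mv.py .665 -.211 .10 65 .045
```

```text
L -26.0 R -23.8 end -22.299999999999997
[ 0.72674163 -0.23648616] [ 0.62429467 -0.19172418] -23.6 0.11179898722828455
origin [ 0.66809526 -0.21086189] [ 0.66644676 -0.21014162]
now 25.15 [0.4699, -0.3328, 0.133] psi 0.28 gap 0.0491 F [0.4, 0.7, 0.6] tilt [-0.0016, 0.0021]
[[-0.1,-0.1,-7.2],[0.013,0.022,0.004]] 
[[0,0,-7.2],[0.011,0.023,0.004]] 
[[0,0,-7.2],[0.008,0.024,0.004]] 
[[0,0,-7.2],[0.004,0.025,0.004]] 
[[0,0,-7.2],[0.001,0.026,0.004]] 

[[0,0,-7.2],[-0.002,0.025,0.004]] 
[[0,0,-7.2],[-0.005,0.025,0.004]] 
[[0,0,-7.2],[-0.008,0.024,0.004]] 
[[0,0,-7.2],[-0.011,0.023,0.004]]
```

Call:
play_rows(
  plan=[
    [[0, 0, -7.2], [0.013, 0.022, 0.004], -0.15],
    [[0, 0, -7.2], [0.011, 0.023, 0.004], -0.15],
    [[0, 0, -7.2], [0.008, 0.024, 0.004], -0.15],
    [[0, 0, -7.2], [0.004, 0.025, 0.004], -0.15],
    [[0, 0, -7.2], [0.001, 0.026, 0.004], -0.15],
  ],
)

```text
t: 25.65
eef_pos: [0.5757, -0.263, 0.106]
ee_rot: [[-0.606, 0.795, -0.009], [0.795, 0.606, 0.006], [0.01, -0.004, -1.0]]
ft_force: [0.3, -0.3, -0.0]
finger_gap: 0.0494
```

Call:
play_rows(
  plan=[
    [[0, 0, -7.2], [-0.002, 0.025, 0.004], -0.15],
    [[0, 0, -7.2], [-0.005, 0.025, 0.004], -0.15],
    [[0, 0, -7], [-0.006, 0.018, 0.004], -0.15],
    [[0, 0, -5], [-0.006, 0.01, 0.004], -0.15],
    [[0, 0, 0], [0, 0, 0], -0.15],
  ],
)

```text
t: 26.15
eef_pos: [0.6437, -0.212, 0.0774]
ee_rot: [[-0.907, 0.421, -0.022], [0.421, 0.907, 0.013], [0.026, 0.002, -1.0]]
ft_force: [-1.2, 0.8, -0.7]
finger_gap: 0.0493
```

```bash
python3 mv.py .6660 -.2105 .06 65.5 .015
```

```text
now 26.15 [0.6437, -0.212, 0.0774] psi 65.11 gap 0.0493 F [-1.2, 0.8, -0.7] tilt [-0.0223, 0.0126]
[[0.1,-1.5,-0.2],[-0.01,0.005,0.009]] 
[[0,0,-0.2],[-0.01,0.005,0.009]]
```

Call:
play_rows(
  plan=[
    [[0.1, -1.4, -0.3], [-0.008, 0.005, 0.006], -0.15],
    [[0, 0, 0], [-0.007, 0.004, 0.006], -0.15],
    [[0, 0, 0], [-0.003, 0.001, 0.004], -0.15],
    [[0, 0, 0], [0, 0, 0], -0.15],
    [[0, 0, 0], [0, 0, 0], -0.15],
  ],
)

```text
t: 26.65
eef_pos: [0.6604, -0.2108, 0.056]
ee_rot: [[-0.906, 0.423, -0.009], [0.423, 0.906, 0.003], [0.01, -0.001, -1.0]]
ft_force: [-0.3, -1.2, -0.5]
finger_gap: 0.0493
```

```bash
python3 mv.py .6660 -.2105 .005 65.5 .015
```

```text
now 26.65 [0.6604, -0.2108, 0.056] psi 64.96 gap 0.0493 F [-0.3, -1.2, -0.5] tilt [-0.0094, 0.0029]
[[-0.1,-0.6,-0.1],[-0.001,0.0007,0.013]] 
[[0,0,-0.1],[-0.001,0.0007,0.013]] 
[[0,0,-0.1],[-0.001,0.0007,0.013]] 
[[0,0,-0.1],[-0.001,0.0007,0.013]]
```

Call:
play_rows(
  plan=[
    [[0, -0.5, -0.3], [-0.005, 0.003, 0.01], -0.15],
    [[0, 0, 0], [0, 0, 0.012], -0.15],
    [[0, 0, 0], [0, 0, 0.012], -0.15],
    [[0, 0, 0], [0, 0, 0.008], -0.15],
    [[0, 0, 0], [0, 0, 0], -0.15],
  ],
)

```text
t: 27.15
eef_pos: [0.6657, -0.211, 0.0103]
ee_rot: [[-0.908, 0.42, -0.001], [0.42, 0.908, -0.001], [0.001, -0.002, -1.0]]
ft_force: [-0.3, 0.1, -0.1]
finger_gap: 0.049
```

```bash
python3 mv.py .6660 -.2105 .004 65.5 .015
```

```text
now 27.15 [0.6657, -0.211, 0.0103] psi 65.18 gap 0.049 F [-0.3, 0.1, -0.1] tilt [-0.0015, -0.0011]
[[-0.1,-0.0,-0.3],[-0.0,0.0006,0.006]]
```

Call:
play_rows(
  plan=[
    [[0, 0, 0], [0, 0, 0.003], -0.15],
    [[0, 0, 0], [0, 0, 0.002], -0.15],
    [[0, 0, 0], [0, 0, 0], -0.15],
    [[0, 0, 0], [0, 0, 0], 1],
    [[0, 0, 0], [0, 0, 0], 1],
  ],
)

```text
t: 27.65
eef_pos: [0.6661, -0.2112, 0.0056]
ee_rot: [[-0.908, 0.42, -0.001], [0.42, 0.908, -0.002], [-0.0, -0.002, -1.0]]
ft_force: [0.2, -0.2, -0.6]
finger_gap: 0.0254
```

Call:
play_rows(
  plan=[
    [[0, 0, 0], [0, 0, 0], 1],
    [[0, 0, 0], [0, 0, 0], 1],
    [[0, 0, 0], [0, 0, 0], 1],
    [[0, 0, 0], [0, 0, 0], 1],
    [[0, 0, 0], [0, 0, 0], 1],
  ],
)

```text
t: 28.15
eef_pos: [0.6665, -0.2113, 0.0063]
ee_rot: [[-0.908, 0.42, 0.0], [0.42, 0.908, -0.002], [-0.001, -0.002, -1.0]]
ft_force: [-0.1, -0.1, -0.9]
finger_gap: 0.0253
```

Call:
play_rows(
  plan=[
    [[0, 0, 0], [0, 0, -0.01], 1],
    [[0, 0, 0], [0, 0, -0.02], 1],
    [[0, 0, 0], [0, 0, -0.035], 1],
    [[0, 0, 0], [0, 0, -0.04], 1],
    [[0, 0, 0], [0, 0, -0.02], 1],
  ],
)

```text
t: 28.65
eef_pos: [0.6629, -0.2096, 0.1325]
ee_rot: [[-0.908, 0.42, -0.009], [0.42, 0.908, 0.002], [0.009, -0.002, -1.0]]
ft_force: [0.3, -0.2, -0.3]
finger_gap: 0.0255
```

```bash
python3 tl.py L 0 -0.009; python3 mv.py .54 .08 .125 28 .045 / .4531 .3648 .125 -8.5 .045
```

```text
0.4518 0.3559 -8.5
now 28.65 [0.6629, -0.2096, 0.1325] psi 65.18 gap 0.0255 F [0.3, -0.2, -0.3] tilt [-0.009, 0.0021]
[[-0.1,-0.5,5.3],[0.033,0.03,0.001]] 
[[0,0,5.3],[0.036,0.027,0.001]] 
[[0,0,5.3],[0.038,0.024,0.001]] 
[[0,0,5.3],[0.04,0.02,0.001]] 
[[0,0,5.3],[0.042,0.016,0.001]] 

[[0,0,5.3],[0.043,0.012,0.001]] 
[[0,0,5.3],[0.044,0.008,0.001]] 
[[0,0,5.2],[0.042,0.008,0.0]] 
[[0,0,5.2],[0.042,0.004,0.0]] 
[[0,0,5.2],[0.043,0.0004,0.0]] 

[[0,0,5.2],[0.042,-0.003,0.0]] 
[[0,0,5.2],[0.042,-0.007,0.0]] 
[[0,0,5.2],[0.041,-0.011,0.0]] 
[[0,0,5.2],[0.04,-0.015,0.0]]
```

Call:
play_rows(
  plan=[
    [[0, -0.5, 5.3], [0.033, 0.03, 0.001], 1],
    [[0, 0, 5.3], [0.036, 0.027, 0.001], 1],
    [[0, 0, 5.3], [0.038, 0.024, 0.001], 1],
    [[0, 0, 5.3], [0.04, 0.02, 0.001], 1],
    [[0, 0, 5.3], [0.042, 0.016, 0.001], 1],
  ],
)

```text
t: 29.15
eef_pos: [0.5845, -0.0046, 0.1365]
ee_rot: [[-0.602, 0.798, 0.021], [0.798, 0.602, -0.01], [-0.021, 0.011, -1.0]]
ft_force: [0.9, 0.1, 0.1]
finger_gap: 0.0257
```

Call:
play_rows(
  plan=[
    [[0, 0, 5.3], [0.043, 0.012, 0.001], 1],
    [[0, 0, 5.3], [0.043, 0.008, 0.001], 1],
    [[0, 0, 5.2], [0.042, 0.008, 0], 1],
    [[0, 0, 5.2], [0.042, 0.004, 0], 1],
    [[0, 0, 5.2], [0.042, 0, 0], 1],
  ],
)

```text
t: 29.65
eef_pos: [0.5158, 0.2084, 0.1362]
ee_rot: [[-0.168, 0.985, 0.027], [0.986, 0.168, -0.009], [-0.013, 0.026, -1.0]]
ft_force: [0.3, -0.1, -0.6]
finger_gap: 0.0255
```

```bash
python3 tl.py L 0 0.009; python3 mv.py .4544 .3737 .12 -8.5 .045
```

```text
0.4544 0.3737 -8.5
now 29.65 [0.5158, 0.2084, 0.1362] psi 9.66 gap 0.0255 F [0.3, -0.1, -0.6] tilt [0.0274, -0.0086]
[[1.5,0.8,4.5],[0.043,-0.008,0.004]] 
[[0,0,4.5],[0.043,-0.012,0.004]] 
[[0,0,4.5],[0.041,-0.015,0.004]] 
[[0,0,4.5],[0.04,-0.018,0.004]]
```

Call:
play_rows(
  plan=[
    [[1.5, 0.8, 4.5], [0.041, -0.008, 0.004], 1],
    [[0, 0, 4.5], [0.041, -0.012, 0.004], 1],
    [[0, 0, 4.5], [0.035, -0.014, 0.004], 1],
    [[0, 0, 4], [0.02, -0.01, 0.004], 1],
    [[0, 0, 0], [0.008, -0.003, 0], 1],
  ],
)

```text
t: 30.15
eef_pos: [0.4582, 0.3619, 0.1245]
ee_rot: [[0.144, 0.99, 0.005], [0.99, -0.144, 0.006], [0.007, 0.004, -1.0]]
ft_force: [-0.1, -1.7, 0.0]
finger_gap: 0.0254
```

Call:
play_rows(
  plan=[
    [[0, 0, 0], [0, 0, 0], 1],
    [[0, 0, 0], [0, 0, 0], 1],
    [[0, 0, 0], [0, 0, 0], 1],
    [[0, 0, 0], [0, 0, 0], 1],
    [[0, 0, 0], [0, 0, 0], 1],
  ],
)

```text
t: 30.65
eef_pos: [0.4607, 0.3593, 0.1266]
ee_rot: [[0.143, 0.99, 0.008], [0.99, -0.143, 0.006], [0.007, 0.007, -1.0]]
ft_force: [-0.5, -0.2, 0.1]
finger_gap: 0.0254
```

```bash
python3 mv.py .4544 .3737 .05 -8.5 .02
```

```text
now 30.65 [0.4607, 0.3593, 0.1266] psi -8.23 gap 0.0254 F [-0.5, -0.2, 0.1] tilt [0.0078, 0.0057]
[[0.4,-0.4,0.1],[0.003,-0.002,0.019]] 
[[0,0,0.1],[0.003,-0.002,0.019]] 
[[0,0,0.1],[0.003,-0.002,0.019]] 
[[0,0,0.1],[0.003,-0.002,0.019]]
```

Call:
play_rows(
  plan=[
    [[0.4, -0.4, 0.2], [0.007, -0.004, 0.015], 1],
    [[0, 0, 0], [0.005, -0.003, 0.02], 1],
    [[0, 0, 0], [0.001, 0, 0.02], 1],
    [[0, 0, 0], [0, 0, 0.012], 1],
    [[0, 0, 0], [0, 0, 0], 1],
  ],
)

```text
t: 31.15
eef_pos: [0.456, 0.3734, 0.0546]
ee_rot: [[0.15, 0.989, -0.002], [0.989, -0.15, -0.001], [-0.001, -0.002, -1.0]]
ft_force: [-0.2, 0.3, 0.2]
finger_gap: 0.0255
```

```bash
python3 mv.py .4544 .3737 .016 -8.5 .02
```

```text
now 31.15 [0.456, 0.3734, 0.0546] psi -8.62 gap 0.0255 F [-0.2, 0.3, 0.2] tilt [-0.0019, -0.0007]
[[-0.1,0.1,-0.1],[0.0,-0.0008,0.019]] 
[[0,0,-0.1],[0.0,-0.0008,0.019]]
```

Call:
play_rows(
  plan=[
    [[-0.1, 0, 0], [0, -0.001, 0.012], 1],
    [[0, 0, 0], [0, 0, 0.012], 1],
    [[0, 0, 0], [0, 0, 0.01], 1],
    [[0, 0, 0], [0, 0, 0.004], 1],
    [[0, 0, 0], [0, 0, 0], 1],
  ],
)

```text
t: 31.65
eef_pos: [0.4557, 0.374, 0.0151]
ee_rot: [[0.15, 0.989, 0.0], [0.989, -0.15, -0.001], [-0.001, 0.0, -1.0]]
ft_force: [0.1, 0.6, -0.4]
finger_gap: 0.0256
```

Call:
play_rows(
  plan=[
    [[0, 0, 0], [0, 0, 0.001], 1],
    [[0, 0, 0], [0, 0, 0.001], 1],
    [[0, 0, 0], [0, 0, 0], 1],
    [[0, 0, 0], [0, 0, 0], 1],
    [[0, 0, 0], [0, 0, 0], 1],
  ],
)

```text
t: 32.15
eef_pos: [0.4571, 0.3748, 0.0148]
ee_rot: [[0.151, 0.989, 0.003], [0.989, -0.151, 0.001], [0.002, 0.003, -1.0]]
ft_force: [-0.7, 0.6, -1.3]
finger_gap: 0.0255
```

Call:
play_rows(
  plan=[
    [[0.2, -0.1, 0], [0, 0, 0.0012], 1],
    [[0, 0, 0], [0, 0, 0.001], 1],
    [[0, 0, 0], [0, 0, 0.0005], 1],
    [[0, 0, 0], [0, 0, 0], 1],
    [[0, 0, 0], [0, 0, 0], 1],
  ],
)

```text
t: 32.65
eef_pos: [0.4574, 0.3749, 0.0121]
ee_rot: [[0.151, 0.989, -0.001], [0.989, -0.151, 0.0], [0.0, -0.001, -1.0]]
ft_force: [-0.9, -0.6, -1.3]
finger_gap: 0.0255
```

Call:
play_rows(
  plan=[
    [[0, 0, 0], [0, 0, 0.0005], 1],
    [[0, 0, 0], [0, 0, 0.0003], 1],
    [[0, 0, 0], [0, 0, 0], 1],
    [[0, 0, 0], [0, 0, 0], 1],
    [[0, 0, 0], [0, 0, 0], 1],
  ],
)

```text
t: 33.15
eef_pos: [0.4574, 0.3749, 0.0114]
ee_rot: [[0.151, 0.989, -0.001], [0.989, -0.151, 0.0], [0.0, -0.001, -1.0]]
ft_force: [0.8, 1.1, -0.8]
finger_gap: 0.0259
```

Call:
play_rows(
  plan=[
    [[0, 0, 0], [0, 0, 0.0005], 1],
    [[0, 0, 0], [0, 0, 0.0003], 1],
    [[0, 0, 0], [0, 0, 0], 1],
    [[0, 0, 0], [0, 0, 0], 1],
    [[0, 0, 0], [0, 0, 0], 1],
  ],
)

```text
t: 33.65
eef_pos: [0.4574, 0.375, 0.0113]
ee_rot: [[0.151, 0.989, -0.0], [0.989, -0.151, 0.0], [0.0, -0.0, -1.0]]
ft_force: [0.1, 0.0, 2.0]
finger_gap: 0.0256
```

Contact. Release, rise, and go to the last knob.

Call:
play_rows(
  plan=[
    [[0, 0, 0], [0, 0, 0], 0.2],
    [[0, 0, 0], [0, 0, 0], 0.1],
    [[0, 0, 0], [0, 0, 0], 0.1],
    [[0, 0, 0], [0, 0, -0.005], 0.1],
    [[0, 0, 0], [0, 0, -0.025], 0.1],
  ],
)

```text
t: 34.15
eef_pos: [0.4548, 0.3732, 0.0383]
ee_rot: [[0.151, 0.989, -0.006], [0.989, -0.151, -0.003], [-0.004, -0.006, -1.0]]
ft_force: [-0.4, -0.2, -0.5]
finger_gap: 0.0382
```

Call:
play_rows(
  plan=[
    [[0, 0, 0], [0, 0, -0.03], -0.2],
    [[0, 0, 0], [0, 0, -0.03], -0.2],
    [[0, 0, 0], [0, 0, -0.015], -0.2],
    [[0, 0, 0], [0, 0, 0], -0.2],
    [[0, 0, 0], [0, 0, 0], -0.2],
  ],
)

```text
t: 34.65
eef_pos: [0.4568, 0.3745, 0.1201]
ee_rot: [[0.151, 0.989, -0.002], [0.989, -0.151, -0.0], [-0.001, -0.002, -1.0]]
ft_force: [-0.1, 0.1, -0.7]
finger_gap: 0.0512
```

```bash
python3 mv.py .6823 .1853 .09 0 .045
```

```text
now 34.65 [0.4568, 0.3745, 0.1201] psi -8.66 gap 0.0512 F [-0.1, 0.1, -0.7] tilt [-0.0016, -0.0005]
[[-0.1,0.0,-1.2],[-0.022,0.036,0.004]] 
[[0,0,-1.2],[-0.023,0.035,0.004]] 
[[0,0,-1.2],[-0.023,0.035,0.004]] 
[[0,0,-1.2],[-0.024,0.034,0.004]] 
[[0,0,-1.2],[-0.025,0.034,0.004]] 

[[0,0,-1.2],[-0.026,0.033,0.004]] 
[[0,0,-1.2],[-0.026,0.033,0.004]]
```

Call:
play_rows(
  plan=[
    [[0, 0, -1.2], [-0.022, 0.036, 0.004], -0.2],
    [[0, 0, -1.2], [-0.023, 0.035, 0.004], -0.2],
    [[0, 0, -1.2], [-0.023, 0.035, 0.004], -0.2],
    [[0, 0, -1.2], [-0.024, 0.034, 0.004], -0.2],
    [[0, 0, -1.2], [-0.025, 0.034, 0.004], -0.2],
  ],
)

```text
t: 35.15
eef_pos: [0.6153, 0.2396, 0.0931]
ee_rot: [[0.031, 0.999, -0.01], [1.0, -0.031, -0.001], [-0.001, -0.01, -1.0]]
ft_force: [0.7, 0.7, -0.3]
finger_gap: 0.051
```

Call:
play_rows(
  plan=[
    [[0, 0, -1.2], [-0.023, 0.028, 0.004], -0.2],
    [[0, 0, -1.2], [-0.015, 0.016, 0.002], -0.2],
    [[0, 0, 0], [-0.005, 0.005, 0], -0.2],
    [[0, 0, 0], [0, 0, 0], -0.2],
    [[0, 0, 0], [0, 0, 0], -0.2],
  ],
)

```text
t: 35.65
eef_pos: [0.6641, 0.1885, 0.0771]
ee_rot: [[-0.005, 1.0, -0.021], [1.0, 0.005, -0.004], [-0.004, -0.021, -1.0]]
ft_force: [-0.3, -0.3, 0.2]
finger_gap: 0.051
```

```bash
python3 mv.py .6823 .1853 .05 0 .015
```

```text
now 35.65 [0.6641, 0.1885, 0.0771] psi 0.3 gap 0.051 F [-0.3, -0.3, 0.2] tilt [-0.0211, -0.0036]
[[-1.2,0.2,0.1],[-0.001,0.006,0.009]] 
[[0,0,0.1],[-0.001,0.006,0.009]] 
[[0,0,0.1],[-0.001,0.006,0.009]]
```

Call:
play_rows(
  plan=[
    [[-1.2, 0.2, 0], [-0.002, 0.008, 0.005], -0.2],
    [[0, 0, 0], [-0.001, 0.006, 0.008], -0.2],
    [[0, 0, 0], [0, 0.002, 0.006], -0.2],
    [[0, 0, 0], [0, 0, 0], -0.2],
    [[0, 0, 0], [0, 0, 0], -0.2],
  ],
)

```text
t: 36.15
eef_pos: [0.676, 0.1909, 0.0567]
ee_rot: [[-0.012, 1.0, -0.004], [1.0, 0.012, 0.001], [0.001, -0.004, -1.0]]
ft_force: [0.2, 1.0, -0.1]
finger_gap: 0.0512
```

```bash
python3 mv.py .6823 .1853 .006 0 .015; python3 - <<'E'
from h import *
s=snapshot('side')[110:330,180:400]
save(cv2.resize(s,(600,600),interpolation=cv2.INTER_CUBIC),'g4')
E
```

```text
now 36.15 [0.676, 0.1909, 0.0567] psi 0.66 gap 0.0512 F [0.2, 1.0, -0.1] tilt [-0.0039, 0.0009]
[[-0.2,-0.1,0.2],[-0.001,0.002,0.013]] 
[[0,0,0.2],[-0.001,0.002,0.013]] 
[[0,0,0.2],[-0.001,0.002,0.013]] 
[[0,0,0.2],[-0.001,0.002,0.013]]
```

View pics/g4.png

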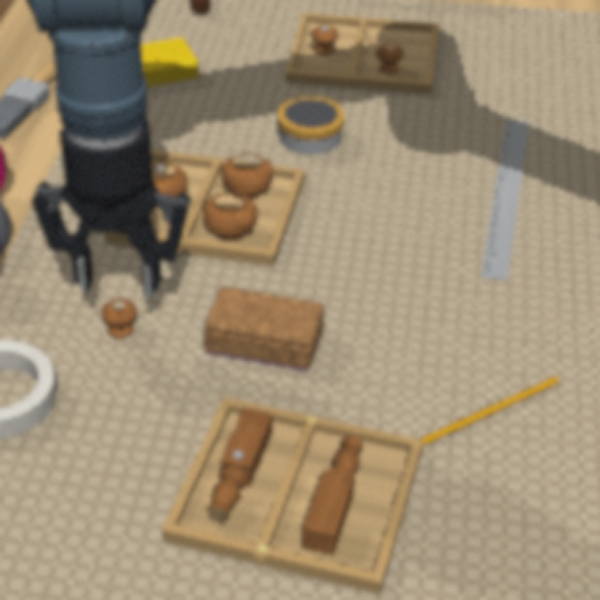

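The leg lies flat in its bay (crop 333,495), the first knob stands in its tray (388,52), and the last knob (120,315) is under the open fingers.

Call:
play_rows(
  plan=[
    [[-0.2, 0, 0.4], [-0.005, 0.006, 0.008], -0.2],
    [[0, 0, 0], [-0.001, 0, 0.012], -0.2],
    [[0, 0, 0], [0, 0, 0.012], -0.2],
    [[0, 0, 0], [0, 0, 0.01], -0.2],
    [[0, 0, 0], [0, 0, 0], -0.2],
  ],
)

```text
t: 36.7
eef_pos: [0.6821, 0.1842, 0.0108]
ee_rot: [[-0.004, 1.0, -0.001], [1.0, 0.004, 0.001], [0.001, -0.001, -1.0]]
ft_force: [-0.5, -1.0, -0.9]
finger_gap: 0.0511
```

```bash
python3 mv.py .6823 .1853 .007 0 .015
```

```text
now 36.7 [0.6821, 0.1842, 0.0108] psi 0.2 gap 0.0511 F [-0.5, -1.0, -0.9] tilt [-0.0008, 0.0008]
[[-0.0,-0.0,0.2],[0.001,0.0002,0.004]]
```

Call:
play_rows(
  plan=[
    [[0, 0, 0], [0.001, 0, 0.002], -0.2],
    [[0, 0, 0], [0, 0, 0.001], -0.2],
    [[0, 0, 0], [0, 0, 0], -0.2],
    [[0, 0, 0], [0, 0, 0], 1],
    [[0, 0, 0], [0, 0, 0], 1],
  ],
)

```text
t: 37.2
eef_pos: [0.6823, 0.1856, 0.008]
ee_rot: [[-0.004, 1.0, -0.0], [1.0, 0.004, 0.001], [0.001, -0.0, -1.0]]
ft_force: [0.0, 0.4, -0.2]
finger_gap: 0.0316
```

Call:
play_rows(
  plan=[
    [[0, 0, 0], [0, 0, 0], 1],
    [[0, 0, 0], [0, 0, 0], 1],
    [[0, 0, 0], [0, 0, 0], 1],
    [[0, 0, 0], [0, 0, 0], 1],
    [[0, 0, 0], [0, 0, 0], 1],
  ],
)

```text
t: 37.7
eef_pos: [0.683, 0.1857, 0.0089]
ee_rot: [[-0.004, 1.0, 0.001], [1.0, 0.004, 0.001], [0.001, 0.001, -1.0]]
ft_force: [-0.5, 0.1, -0.4]
finger_gap: 0.0312
```

Call:
play_rows(
  plan=[
    [[0, 0, 0], [0, 0, -0.01], 1],
    [[0, 0, 0], [0, 0, -0.025], 1],
    [[0, 0, 0], [0, 0, -0.04], 1],
    [[0, 0, 0], [0, 0, -0.03], 1],
    [[0, 0, 0], [0, 0, -0.01], 1],
  ],
)

```text
t: 38.2
eef_pos: [0.6803, 0.1851, 0.1266]
ee_rot: [[-0.004, 1.0, -0.005], [1.0, 0.004, 0.0], [0.0, -0.005, -1.0]]
ft_force: [0.9, -0.1, 0.4]
finger_gap: 0.0311
```

```bash
python3 mv.py .58 -.10 .13 0 .045 / .4682 -.4034 .12 0 .045
```

```text
now 38.2 [0.6803, 0.1851, 0.1266] psi 0.21 gap 0.0311 F [0.9, -0.1, 0.4] tilt [-0.0053, 0.0001]
[[-0.3,-0.0,0.0],[-0.041,-0.014,-0.0005]] 
[[0,0,0.0],[-0.041,-0.014,-0.0005]] 
[[0,0,0.0],[-0.041,-0.014,-0.0005]] 
[[0,0,0.0],[-0.041,-0.014,-0.0005]] 
[[0,0,0.0],[-0.041,-0.014,-0.0005]] 

[[0,0,0.0],[-0.041,-0.014,-0.0005]] 
[[0,0,0.0],[-0.041,-0.014,-0.0005]] 
[[0,0,-0.0],[-0.038,-0.014,0.001]] 
[[0,0,-0.0],[-0.038,-0.014,0.001]] 
[[0,0,-0.0],[-0.038,-0.014,0.001]] 

[[0,0,-0.0],[-0.038,-0.014,0.001]] 
[[0,0,-0.0],[-0.038,-0.014,0.001]] 
[[0,0,-0.0],[-0.038,-0.014,0.001]] 
[[0,0,-0.0],[-0.038,-0.014,0.001]] 
[[0,0,-0.0],[-0.038,-0.014,0.001]]
```

Call:
play_rows(
  plan=[
    [[-0.3, 0, 0], [-0.041, -0.014, 0], 1],
    [[0, 0, 0], [-0.041, -0.014, 0], 1],
    [[0, 0, 0], [-0.041, -0.014, 0], 1],
    [[0, 0, 0], [-0.041, -0.014, 0], 1],
    [[0, 0, 0], [-0.041, -0.014, 0], 1],
  ],
)

```text
t: 38.7
eef_pos: [0.6137, -0.02, 0.1279]
ee_rot: [[-0.015, 1.0, 0.01], [1.0, 0.015, 0.002], [0.002, 0.01, -1.0]]
ft_force: [0.8, -0.5, -0.3]
finger_gap: 0.0317
```

Call:
play_rows(
  plan=[
    [[0, 0, 0], [-0.041, -0.014, 0], 1],
    [[0, 0, 0], [-0.041, -0.014, 0], 1],
    [[0, 0, 0], [-0.038, -0.014, 0], 1],
    [[0, 0, 0], [-0.038, -0.014, 0], 1],
    [[0, 0, 0], [-0.038, -0.014, 0], 1],
  ],
)

```text
t: 39.2
eef_pos: [0.5413, -0.2245, 0.1249]
ee_rot: [[-0.015, 1.0, 0.008], [1.0, 0.015, 0.003], [0.003, 0.008, -1.0]]
ft_force: [0.6, 0.0, 0.3]
finger_gap: 0.0316
```

```bash
python3 mv.py .4682 -.4034 .12 -0.2 .042
```

```text
now 39.2 [0.5413, -0.2245, 0.1249] psi 0.86 gap 0.0316 F [0.6, 0.0, 0.3] tilt [0.0082, 0.0029]
[[0.5,-0.2,0.2],[-0.036,-0.015,0.001]] 
[[0,0,0.2],[-0.036,-0.015,0.001]] 
[[0,0,0.2],[-0.036,-0.015,0.001]] 
[[0,0,0.2],[-0.036,-0.015,0.001]] 
[[0,0,0.2],[-0.036,-0.015,0.001]]
```

Call:
play_rows(
  plan=[
    [[0.5, -0.2, 0.3], [-0.036, -0.015, 0.001], 1],
    [[0, 0, 0.3], [-0.036, -0.015, 0.001], 1],
    [[0, 0, 0.3], [-0.036, -0.015, 0.001], 1],
    [[0, 0, 0], [-0.03, -0.012, 0.001], 1],
    [[0, 0, 0], [-0.016, -0.008, 0.001], 1],
  ],
)

```text
t: 39.7
eef_pos: [0.4717, -0.3875, 0.1176]
ee_rot: [[0.006, 1.0, -0.002], [1.0, -0.006, -0.001], [-0.001, -0.002, -1.0]]
ft_force: [0.4, 0.1, -0.2]
finger_gap: 0.0318
```

Call:
play_rows(
  plan=[
    [[0, 0, 0], [-0.004, -0.002, 0], 1],
    [[0, 0, 0], [0, 0, 0], 1],
    [[0, 0, 0], [0, 0, 0], 1],
    [[0, 0, 0], [0, 0, 0], 1],
    [[0, 0, 0], [0, 0, 0], 1],
  ],
)

```text
t: 40.2
eef_pos: [0.469, -0.3903, 0.1161]
ee_rot: [[0.006, 1.0, -0.003], [1.0, -0.006, 0.002], [0.002, -0.003, -1.0]]
ft_force: [-0.3, -0.3, -0.8]
finger_gap: 0.0317
```

```bash
python3 mv.py .4682 -.4034 .05 -0.2 .02
```

```text
now 40.2 [0.469, -0.3903, 0.1161] psi -0.36 gap 0.0317 F [-0.3, -0.3, -0.8] tilt [-0.0033, 0.0021]
[[-0.2,-0.1,-0.0],[-0.003,-0.0002,0.017]] 
[[0,0,-0.0],[-0.003,-0.0002,0.017]] 
[[0,0,-0.0],[-0.003,-0.0002,0.017]] 
[[0,0,-0.0],[-0.003,-0.0002,0.017]]
```

Call:
play_rows(
  plan=[
    [[-0.2, -0.1, 0], [-0.006, 0, 0.015], 1],
    [[0, 0, 0], [-0.006, 0, 0.02], 1],
    [[0, 0, 0], [-0.001, 0, 0.02], 1],
    [[0, 0, 0], [0, 0, 0.012], 1],
    [[0, 0, 0], [0, 0, 0], 1],
  ],
)

```text
t: 40.7
eef_pos: [0.4727, -0.4004, 0.049]
ee_rot: [[-0.001, 1.0, 0.003], [1.0, 0.001, -0.002], [-0.002, 0.003, -1.0]]
ft_force: [-0.4, 0.3, -0.2]
finger_gap: 0.0316
```

```bash
python3 mv.py .4682 -.4034 .02 -0.2 .02
```

```text
now 40.7 [0.4727, -0.4004, 0.049] psi 0.04 gap 0.0316 F [-0.4, 0.3, -0.2] tilt [0.0034, -0.0017]
[[0.2,0.1,0.1],[-0.001,-0.002,0.015]] 
[[0,0,0.1],[-0.001,-0.002,0.015]]
```

Call:
play_rows(
  plan=[
    [[0.2, 0.1, 0], [-0.002, -0.004, 0.01], 1],
    [[0, 0, 0], [0, 0, 0.01], 1],
    [[0, 0, 0], [0, 0, 0.007], 1],
    [[0, 0, 0], [0, 0, 0.003], 1],
    [[0, 0, 0], [0, 0, 0], 1],
  ],
)

```text
t: 41.2
eef_pos: [0.4697, -0.4028, 0.0186]
ee_rot: [[-0.002, 1.0, 0.001], [1.0, 0.002, -0.002], [-0.002, 0.001, -1.0]]
ft_force: [-0.5, 0.4, -0.6]
finger_gap: 0.0315
```

Call:
play_rows(
  plan=[
    [[0, 0, 0], [0, 0, 0.001], 1],
    [[0, 0, 0], [0, 0, 0.001], 1],
    [[0, 0, 0], [0, 0, 0], 1],
    [[0, 0, 0], [0, 0, 0], 1],
    [[0, 0, 0], [0, 0, 0], 1],
  ],
)

```text
t: 41.7
eef_pos: [0.4705, -0.4036, 0.0178]
ee_rot: [[-0.002, 1.0, 0.003], [1.0, 0.002, -0.003], [-0.003, 0.003, -1.0]]
ft_force: [0.3, 0.7, -0.3]
finger_gap: 0.0318
```

Call:
play_rows(
  plan=[
    [[0.2, 0.2, 0], [0, 0, 0.0012], 1],
    [[0, 0, 0], [0, 0, 0.001], 1],
    [[0, 0, 0], [0, 0, 0.0003], 1],
    [[0, 0, 0], [0, 0, 0], 1],
    [[0, 0, 0], [0, 0, 0], 1],
  ],
)

```text
t: 42.2
eef_pos: [0.4707, -0.4038, 0.0153]
ee_rot: [[-0.002, 1.0, -0.0], [1.0, 0.002, 0.0], [0.0, -0.0, -1.0]]
ft_force: [0.4, 0.8, -0.3]
finger_gap: 0.0316
```

Call:
play_rows(
  plan=[
    [[0, 0, 0], [0, 0, 0.0005], 1],
    [[0, 0, 0], [0, 0, 0.0003], 1],
    [[0, 0, 0], [0, 0, 0], 1],
    [[0, 0, 0], [0, 0, 0], 1],
    [[0, 0, 0], [0, 0, 0], 1],
  ],
)

```text
t: 42.7
eef_pos: [0.4706, -0.4037, 0.0144]
ee_rot: [[-0.002, 1.0, -0.0], [1.0, 0.002, 0.0], [0.0, -0.0, -1.0]]
ft_force: [0.1, 0.4, 0.2]
finger_gap: 0.0313
```

Call:
play_rows(
  plan=[
    [[0, 0, 0], [0, 0, 0.0004], 1],
    [[0, 0, 0], [0, 0, 0.0002], 1],
    [[0, 0, 0], [0, 0, 0], 1],
    [[0, 0, 0], [0, 0, 0], 1],
    [[0, 0, 0], [0, 0, 0], 1],
  ],
)

```text
t: 43.2
eef_pos: [0.4706, -0.4038, 0.0138]
ee_rot: [[-0.002, 1.0, -0.0], [1.0, 0.002, 0.0], [0.0, -0.0, -1.0]]
ft_force: [0.0, 0.4, -0.6]
finger_gap: 0.0314
```

Call:
play_rows(
  plan=[
    [[0, 0, 0], [0, 0, 0.0004], 1],
    [[0, 0, 0], [0, 0, 0.0002], 1],
    [[0, 0, 0], [0, 0, 0], 1],
    [[0, 0, 0], [0, 0, 0], 1],
    [[0, 0, 0], [0, 0, 0], 1],
  ],
)

```text
t: 43.7
eef_pos: [0.4707, -0.4039, 0.0137]
ee_rot: [[-0.002, 1.0, -0.0], [1.0, 0.002, -0.0], [-0.0, -0.0, -1.0]]
ft_force: [-1.0, 0.6, 1.3]
finger_gap: 0.0314
```

Stalled with rising force, so it is in contact. Release, then retreat up and aside.

Call:
play_rows(
  plan=[
    [[0, 0, 0], [0, 0, 0], 0],
    [[0, 0, 0], [0, 0, 0], -0.15],
    [[0, 0, 0], [0, 0, 0], -0.15],
    [[0, 0, 0], [0, 0, -0.005], -0.15],
    [[0, 0, 0], [0, 0, -0.025], -0.15],
  ],
)

```text
t: 44.2
eef_pos: [0.4683, -0.4014, 0.0405]
ee_rot: [[-0.002, 1.0, -0.005], [1.0, 0.002, 0.005], [0.005, -0.005, -1.0]]
ft_force: [-0.1, -0.7, 1.0]
finger_gap: 0.0494
```

Call:
play_rows(
  plan=[
    [[0, 0, 0], [0, 0, -0.04], -0.15],
    [[0, 0, 0], [0, 0, -0.045], -0.15],
    [[0, 0, 0], [0, 0, -0.045], -0.15],
    [[0, 0, 0], [0.02, -0.02, -0.02], -0.15],
    [[0, 0, 0], [0.03, -0.03, 0], -0.15],
  ],
)

```text
t: 44.7
eef_pos: [0.4218, -0.3557, 0.2006]
ee_rot: [[-0.001, 1.0, 0.001], [1.0, 0.001, -0.001], [-0.001, 0.001, -1.0]]
ft_force: [0.4, -0.3, 0.5]
finger_gap: 0.0489
```

Call:
play_rows(
  plan=[
    [[0, 0, 0], [0.04, -0.02, 0], -0.15],
    [[0, 0, 0], [0.045, -0.01, 0], -0.15],
    [[0, 0, 0], [0.045, 0, 0], -0.15],
    [[0, 0, 0], [0.03, 0, 0], -0.15],
    [[0, 0, 0], [0.01, 0, 0], -0.15],
  ],
)

```text
t: 45.2
eef_pos: [0.3877, -0.1801, 0.2042]
ee_rot: [[0.003, 1.0, 0.006], [1.0, -0.003, -0.006], [-0.006, 0.006, -1.0]]
ft_force: [-0.2, -1.2, 0.5]
finger_gap: 0.0494
```

Call:
play_rows(
  plan=[
    [[0, 0, 0], [0, 0, 0], -0.15],
    [[0, 0, 0], [0, 0, 0], -0.15],
    [[0, 0, 0], [0, 0, 0], -0.15],
    [[0, 0, 0], [0, 0, 0], -0.15],
    [[0, 0, 0], [0, 0, 0], -0.15],
  ],
)

```text
t: 45.7
eef_pos: [0.3891, -0.1834, 0.2051]
ee_rot: [[0.004, 1.0, 0.008], [1.0, -0.004, -0.009], [-0.009, 0.008, -1.0]]
ft_force: [-0.0, -0.3, -1.0]
finger_gap: 0.0493
```

```bash
python3 - <<'E'
from seg import *
t=snapshot('top'); save(t,'tf'); s=snapshot('side'); save(s,'sf')
a=cv2.resize(t[125:275,160:480],(800,375),interpolation=cv2.INTER_CUBIC); save(a,'tfc')
save(cv2.resize(s[105:325,160:400],(654,600),interpolation=cv2.INTER_CUBIC),'sfc')
T=dict(L=(.4531,.3648,-8.5),F=(.5990,-.0157,-3.4),K=(.4683,-.3684,-.2))
for b in blobs('top',t,(150,480,110,300)):
    for pr,n in((FOOT,'F'),(KNOB,'K')):
        q=fit_rev('top',b[:2],pr,.006)
        for k in([n] if n=='F' else ['K','L']):
            X,Y,d=T[k]; d=np.radians(d); e=q-[X,Y]; l=np.array([e[0]*np.cos(d)+e[1]*np.sin(d),-e[0]*np.sin(d)+e[1]*np.cos(d)])
            if abs(l[0])<.12 and abs(l[1])<.09: print(k,b,(l*1000).round(1))
E
```

```text
F (327.34, 155.6, 250, np.float64(-61.4)) [88.9  1.2]
F (313.49, 182.91, 245, np.float64(-7.1)) [ 4.4 40.5]
F (338.62, 183.97, 248, np.float64(-6.7)) [  3.8 -34.8]
K (443.28, 195.98, 87, np.float64(-15.9)) [88.8  0.5]
L (204.81, 207.97, 282, np.float64(6.1)) [86.8 -0.2]
K (457.2, 223.43, 74, np.float64(82.4)) [  4.7 -39. ]
L (197.47, 234.85, 280, np.float64(6.6)) [ 4.1 10.7]
```

View pics/tfc.png

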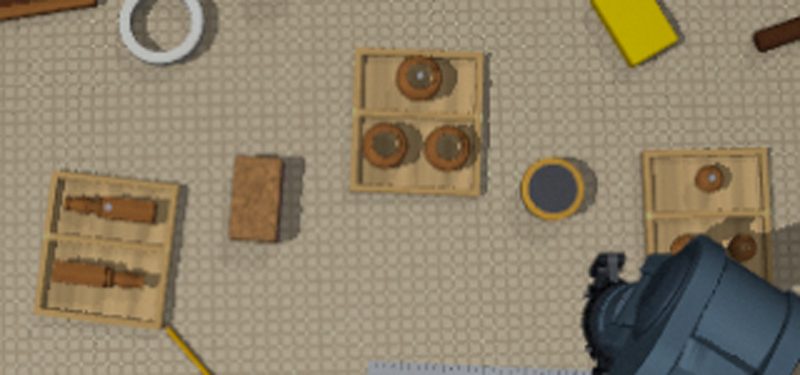

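View pics/sfc.png

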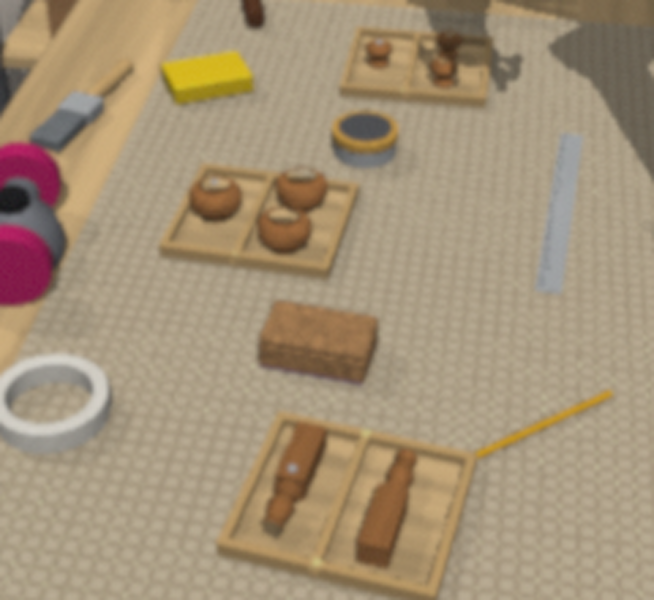

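Everything is in place: both feet, both knobs and the leg are in their bays, and the block and tin have not moved. Handing in.

```bash
python3 -c "
from bench import *
print(close_job())"
```

```text
the job is handed in; nothing more can be done
None
```

All five parts are sorted, and I handed the job in at about 46 s of the 128 s allowed. Two bun feet went into the feet tray, two knobs into the knobs tray, and the leg lies flat in the legs tray. I lowered each part in sub-millimetre steps until the arm met the tray floor, then released it. Wrist force readings stayed around 2 N or less.

**Final check:** the last top and side pictures show:
- Feet and knobs stand upright and the leg is flat, each inside its front bay.
- The sanding block and wax tin look unmoved.
- The gripper is clear of everything.

**Weaker points:**
- **First foot:** by my top-view measurement it stands only about 1.5–3 mm from the side lip. In both pictures it is clear of the lip and stands level.
- **Second foot and last knob:** contact was faint against about 1 N of force noise. I judged it mainly from height, since both were at pick-up height plus the 6 mm tray floor.
- **First knob:** the arm covered most of it in the final top picture, so I confirmed it from the side view and an earlier top picture.

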